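# Wedge the filter catch open, empty the vacuum cleaner, pin the catch

## Task

Take every filter cartridge out of the open red vacuum cleaner and put them in the blue crate. The yellow spring catch holds them down, so first slide the orange wedge in between the catch's roller and the red rib and let go, so that it holds the catch open by itself. When all the cartridges are in the crate, take the wedge out so that the catch springs shut, lay the wedge back on the black mat, and lock the catch by pushing the green-headed pin through the holes in the cleaner and the catch until its head is up against the cleaner; leave the cup, the screwdriver and the drill where they are.

Things in the scene. Friction and masses are not known exactly. Their poses are not given: they have to be found in the camera images.
- cleaner: Red cleaner shell, fixed, 295 (x from -45) x 280 (y) mm, front edge 36 mm high, wheels at the rear to 110 mm high. Origin on the table under the bay's middle; y runs along the row of four cells (centres y -78, -26, 26, 78 mm, x = 0), x from the bay to the cord reel (x > 125 mm, to 115 mm high). Cell floors 12 mm, walls 60 mm above the table. Behind the bay (x 28 to 115, y -125 to 155) a flat deck 40 mm high.
- wedge_gap (a point): Middle of the gap for the wedge, on the deck, catch shut: cleaner (50, 92, 40) mm; 12 mm wide along x, between the fixed red rib (x 36 to 44, y 30 to 150, top 56 mm above the table) and the catch's roller. The wedge slides in along the cleaner's -y, from the +y end, lying on the deck, flat side along the rib.
- catch_roller (a point): On the axis of the catch's upright steel roller, 16 mm in diameter, 43 to 69 mm above the table; moves with the catch; at cleaner (64, 92, 50) mm when shut. A yellow arm of the catch passes over it: cleaner y 82 to 102, x to 72 mm, 69 to 76 mm above the table.
- catch (a joint): Yellow spring catch, slides along the cleaner's x: 0 = shut, positive = open (m), stop 0.024. Its 7 mm plate, 69 to 76 mm above the table, lies over the rear shoulders of all cartridges; shut, its front edge is at cleaner x = 11 mm, 9 mm over them; from 0.011 on they are free. Spring 2.2 N shut plus 120 N/m. Wedge fully in: about 0.018.
- wedge: Orange wedge lying flat, 22 mm high, about 190 g. Origin on its underside. In its frame: flat side x = -15 mm (goes against the rib); 30 mm thick from y = 0 to the rear at 63.5, tapering on the +x side to 6 mm at the nose, y = -45. Fully in, its axes match the cleaner's and its origin is at cleaner (59, 75 to 90, 40) mm; at y 74 its fin meets the catch's arm. Push about 10 N.
- wedge_fin (a point): Middle of the wedge's upright grip fin, wedge frame (0, 45.5, 44) mm: 12 mm thick (x -6 to 6), 36 mm long (y 27.5 to 63.5), from 22 to 66 mm above the wedge's underside.
- wedge_nose (a point): Nose end of the wedge, wedge frame (-12, -45, 11) mm.
- mat: Black rubber mat, fixed, 90 (x) x 280 (y) x 3 mm thick, origin at the centre of its underside. The wedge and the pin start on it.
- pin: Locking pin lying level, about 60 g: green square head and steel shank (see the two points). Origin at the middle of one side of the head; y along the shank to the tip. It may lie on any of the head's four sides, all alike.
- pin_head (a point): Centre of the pin's green head, a bar 24 x 24 mm square, 40 mm long along the pin.
- pin_tip (a point): End of the pin's steel shank, 70 mm from the head's centre. The shank, 10 mm in diameter and 50 mm long, juts from the middle of the head's end; its last 8 mm taper.
- pin_hole (a point): Mouth of the 14 mm hole, cleaner (52, -125, 56) mm, axes as the cleaner's. It runs along +y through a red plate (6 mm, 32 mm square, top 72 mm above the table), the catch's yellow tongue (lined up only when the catch is shut) and a second red plate at y -100. Pin goes in along +y; fully in, its head touches the outer plate, head centre 20 mm before the mouth.
- crate: Blue open crate, fixed, 170 (x) x 200 (y) mm outside, 50 mm high, walls and floor 5 mm. Origin: centre of the underside.
- cup: White cup, 72 mm wide, 85 mm high; bystander, origin at the centre of its underside.
- screwdriver: Red screwdriver lying on the table at the rear left; bystander.
- drill: Yellow cordless drill standing on its battery, 190 mm high; bystander, origin at the centre of its underside.
- cartridge1: Filter cartridge (may be absent), upright in a cell with 2 mm play: white block 40 (x) x 44 (y) x 54 mm high, blue pull tab 14 (x) x 36 (y) mm centred on top from 54 to 96 mm. Origin: centre of the underside, z up. In its cell the underside is 12 mm above the table. About 120 g.
- cartridge2: Filter cartridge (may be absent), upright in a cell with 2 mm play: white block 40 (x) x 44 (y) x 54 mm high, blue pull tab 14 (x) x 36 (y) mm centred on top from 54 to 96 mm. Origin: centre of the underside, z up. In its cell the underside is 12 mm above the table. About 120 g.
- cartridge3: Filter cartridge (may be absent), upright in a cell with 2 mm play: white block 40 (x) x 44 (y) x 54 mm high, blue pull tab 14 (x) x 36 (y) mm centred on top from 54 to 96 mm. Origin: centre of the underside, z up. In its cell the underside is 12 mm above the table. About 120 g.
- cartridge4: Filter cartridge (may be absent), upright in a cell with 2 mm play: white block 40 (x) x 44 (y) x 54 mm high, blue pull tab 14 (x) x 36 (y) mm centred on top from 54 to 96 mm. Origin: centre of the underside, z up. In its cell the underside is 12 mm above the table. About 120 g.
Not all that is in view belongs to the job. Leave any turquoise look-alike of the cartridge1 alone.

How it is judged:
By the outcome, as a careful person would: the job done as asked, in the order asked, and still so for the second after the job is handed in, with the robot touching nothing.
Of cartridge1, cartridge2, cartridge3, cartridge4 only 3 to 4 are there at a start; the rules pass over those that are not, and their reading is None.
At some moment in a run one of wedge, pin may be knocked a few centimetres aside while the robot is not near it.
Once in a run the grip may slacken for a moment while it holds something.
It also fails if it takes over 210 s, if anything falls off the work surface, if the arm or the gripper's body presses on something with over 40 N, if the wrist force passes 120 N, or if a joint passes its speed limit or range.

## Robot

A 7-joint arm with a two-finger parallel gripper is mounted at the origin on the work surface. World frame = base frame: x ahead of the robot, y to its left, z up, the work surface at z = 0. Lengths are in m, angles in rad, forces in N, time in s.
With the tool pointing down it reaches from about 0.425 to 0.825 m from the base axis. Payload 3.6 kg.
Tool frame: the origin (TCP) lies at the very end of the fingers, on their centre line; the grasp point (between the pads) lies 19 mm behind it; z points along the fingers, y is the line along which they close (so a half turn about z gives the same grasp; the last joint's range is limited). The gripper opens to 85 mm and grips with 20 to 120 N. Pads are 22 mm wide; open, the fingers measure 114 mm over their backs; the gripper's body (76 mm by 85 mm) begins 54 mm behind the grasp point. The pads swing forward as they close: fully open they stand 13 mm farther back than shut.
Start: joints at [1.179, 0.615, -0.013, 1.423, 0.008, 1.103, -0.04], TCP at [0.232, -0.607, 0.231] pointing down, gripper open.
Joint ranges: [-3.12, 3.12], [-0.3, 2.06], [-1.34, 1.32], [0.26, 2.42], [-1.36, 4.5], [0.01, 1.98], [-2.84, 2.84]. Speed limits (rad/s): [2.79, 2.79, 3.14, 3.14, 3.14, 3.14, 3.14].

## Interface

Orientations are given as a rotation vector (axis times angle).
In Python, from cell import r gives the robot as it stands.
- The arm moves only by the tool drive_tool, never from a script. Its argument "targets" is a list of rows, each an object with "claw": the finger opening in m, from 0 to 0.0854; "delta_pos": the shift along the tool's x, y, z in m, a list of three; "dr": the turn, a rotation vector about the tool's x, y, z in rad, a list of three. In form: [{"claw": claw, "delta_pos": [tx, ty, tz], "dr": [wx, wy, wz]}, ...]. A call has 1 to 20 rows; each row shifts and turns the commanded pose from where the row before left it, along the tool's axes as they then stand; what a row does not reach is not made up. A row lasts 1/8 s, in which the tool goes at most 62.5 mm and 10.7 degrees, less where a joint would pass 70% of its speed; a pose out of reach is approached as far as the arm can. A call with a gripper value outside its range is refused whole. The fingers move at their own pace and stop on an object; "force" is the grip in N (left out, the last holds). Time passes only in rows, so rows that do not move let the fingers close. It gives the time, the measured TCP pose, the force, the opening and the grip force at its end, in the units of the state.
- r.observe(): the state, without advancing time (a new reading comes with each control period).
- r.capture(name): name is "scene" or "top" or "wrist"; returns the picture (480x640x3 uint8, blue, green, red); there is no depth.
- r.get_calibration(name): a dict with "fx", "fy", "cx", "cy" (pixels), "R" (3x3) and "t" (3): a world point X has camera coordinates R X + t. Camera axes: x right, y down, z forward; pixel columns grow to the right and rows downward; lengths in m; the calibration is good to about 2 mm. A picture is of the moment at which its call begins: read the wrist's pose just before it. get_calibration takes no time and is no camera call; for the wrist camera it gives the pose at the moment of the call.
- r.finish_job(): hands the job in; it is judged then, once.
The state is a dict: "t": time; "q": joint angles; "qd": joint speeds; "tau": joint torques, N m; "position": TCP position; "tcp_rot": TCP orientation; "force": force on the tool from outside, world axes, zero at the start; "moment": the same for the moment, N m; "opening": finger opening in m; "grip_force": force on a finger pad.
Only numpy, scipy, OpenCV 4.12 (cv2) and the standard library are available. Lean on these libraries where they do the work, as an engineer would, in place of code of your own. Each camera call takes 0.05 s, during which the arm holds its last target. There are 200 camera calls.

## Working session

There is one attempt and no reset: what is moved stays moved. The work goes in short steps, Python scripts to look and compute and a tool call to move; the robot and the scene stay as the last step left them, time stands still between calls to the robot, and variables do not carry over. Pictures are saved under pics/ and viewed, at most 14 in all, crops included, and the job is handed in when it is done.

Besides the shell and the picture viewer there is one more tool, called after "Call:" in YAML: its name, and indented under it one key for each argument. drive_tool: Moves the arm, as the interface text tells. Its arguments: {"type":"object","properties":{"targets":{"type":"array"},"force":{"type":"number"}},"required":["targets"]}

```bash
ls; mkdir -p pics; python3 - <<'E'
from cell import r
import cv2,numpy as np
o=r.observe();print({k:np.round(v,3).tolist() for k,v in o.items()})
for n in("scene","top"):
    cv2.imwrite(f"pics/{n}0.png",r.capture(n)); c=r.get_calibration(n); print(n,{k:np.round(v,4).tolist() for k,v in c.items()})
E
```

```text
pics
{'t': 0.0, 'q': [1.179, 0.616, -0.013, 1.425, 0.008, 1.103, -0.04], 'qd': [-0.0, -0.0, -0.0, -0.001, -0.001, 0.0, -0.001], 'tau': [0.0, -46.92, 0.259, -17.103, 0.01, 0.01, 0.0], 'position': [0.232, -0.606, 0.23], 'tcp_rot': [-3.087, -0.569, 0.001], 'force': [-0.596, -0.053, -0.54], 'moment': [-0.02, 0.03, 0.025], 'grip_force': 0.0, 'opening': 0.085}
scene {'fx': 509.2954, 'fy': 509.2954, 'cx': 315.2971, 'cy': 236.3349, 'R': [[0.3361, 0.9418, -0.0088], [0.6485, -0.2382, -0.723], [-0.683, 0.2372, -0.6908]], 't': [-0.2252, -0.2956, 1.5171]}
top {'fx': 553.3659, 'fy': 553.3659, 'cx': 326.5492, 'cy': 235.7471, 'R': [[-0.022, -0.9998, -0.0031], [-0.9993, 0.0221, -0.0317], [0.0318, 0.0024, -0.9995]], 't': [0.0499, 0.5219, 1.0595]}
```

View pics/top0.png

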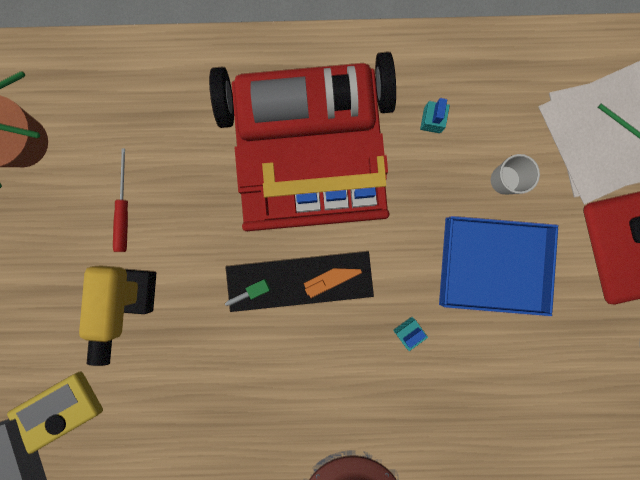

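View pics/scene0.png

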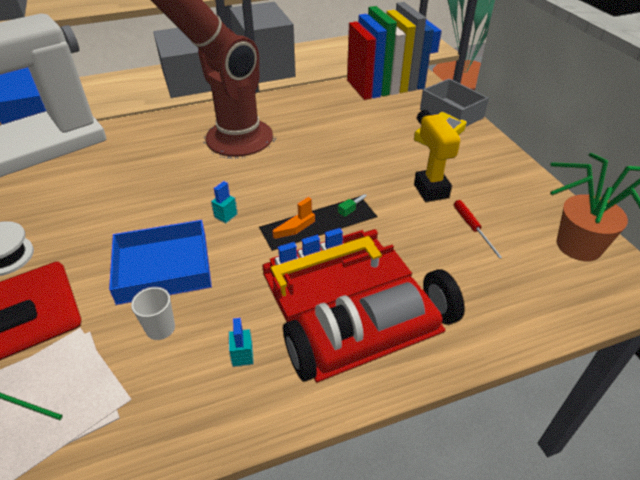

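The top view shows the cleaner bay with three blue tabs, at about (307,197), (336,195) and (365,192); the leftmost cell looks empty. The wedge is at (335,283) with its nose at (362,270), and the pin head at (258,289) with its tip at (228,303). The crate is at (498,266) and the cup at (515,175).

Possible mix-ups:
- **Cartridges:** turquoise look-alikes at (435,115) and (410,333). I'll take only the white blocks with blue tabs in the bay.
- **Wedge:** the only orange object on the mat is at (335,283). The flower pot at (5,130) is not it.
- **Pin:** the green-headed one on the mat at (258,289). The green pencil and plant are not it.

```bash
cat > h.py <<'E'
import cv2,numpy as np
from cell import r
from scipy.spatial.transform import Rotation as Ro
def ray(c,uv,z):
    R=np.array(c["R"]);t=np.array(c["t"]);o=-R.T@t
    d=R.T@np.array([(uv[0]-c["cx"])/c["fx"],(uv[1]-c["cy"])/c["fy"],1]); return o+d*(z-o[2])/d[2]
def proj(c,X):
    p=np.array(c["R"])@np.array(X)+np.array(c["t"]); return [c["fx"]*p[0]/p[2]+c["cx"],c["fy"]*p[1]/p[2]+c["cy"]]
def mask(im,lo,hi):
    return cv2.inRange(cv2.cvtColor(im,cv2.COLOR_BGR2HSV),lo,hi)
def blobs(m,amin=60):
    cs=cv2.findContours(m,cv2.RETR_EXTERNAL,cv2.CHAIN_APPROX_NONE)[0]
    return sorted([c for c in cs if cv2.contourArea(c)>amin],key=cv2.contourArea,reverse=True)
def yaw():  # tool x yaw, deg ; tool z down
    R=Ro.from_rotvec(r.observe()["tcp_rot"]).as_matrix(); return np.degrees(np.arctan2(R[1,0],R[0,0]))
def go(x,y,z,yawdeg=None):
    """tool-frame shift from the present pose to a world TCP point and dr about tool z for tool-x yaw"""
    o=r.observe();R=Ro.from_rotvec(o["tcp_rot"]).as_matrix()
    d=R.T@(np.array([x,y,z])-o["position"])
    tw=None if yawdeg is None else np.round(-np.radians((yawdeg-yaw()+180)%360-180),3)
    print("t",round(float(o["t"]),2),"at",np.round(o["position"],4),"yaw",round(yaw(),1),"shift",np.round(d,4),"drz",tw,"tilt",np.round(R[:,2],3))
E
python3 - <<'E'
from h import *
im=cv2.imread("pics/top0.png");c=r.get_calibration("top")
R=lambda p:np.round(p,3)
print("front edge",R(ray(c,(245,228),.036)),R(ray(c,(388,215),.036)))
for n,lo,hi,z in(("orange",(8,150,120),(16,255,255),.022),("green",(50,100,60),(80,255,255),.027),("yellow",(18,120,120),(30,255,255),.076),("blue",(100,120,60),(125,255,255),.05),("tab",(105,120,60),(125,255,255),.108),("mat",(0,0,0),(179,255,45),.003)):
    for b in blobs(mask(im,lo,hi))[:6]:
        (u,v),wh,a=cv2.minAreaRect(b); print(n,np.round([u,v,*wh,a]),R(ray(c,(u,v),z))[:2],[R(ray(c,q,z)[:2]).tolist() for q in cv2.boxPoints(((u,v),wh,a))])
E
```

```text
front edge [0.54  0.191 0.036] [ 0.558 -0.078  0.036]
orange [331. 278.  16.  58.  63.] [0.442 0.031] [[0.432, 0.087], [0.479, -0.013], [0.452, -0.026], [0.405, 0.074]]
green [257. 289.  13.  21.  65.] [0.424 0.172] [[0.428, 0.195], [0.444, 0.159], [0.421, 0.149], [0.405, 0.185]]
green [620. 120.  51.   5.  37.] [ 0.73  -0.525] [[0.756, -0.485], [0.763, -0.49], [0.703, -0.565], [0.696, -0.56]]
green [ 19. 130.  39.   6.  13.] [0.737 0.622] [[0.741, 0.66], [0.751, 0.657], [0.732, 0.585], [0.722, 0.587]]
green [11. 79.  4. 26. 63.] [0.837 0.637] [[0.83, 0.661], [0.852, 0.616], [0.844, 0.612], [0.822, 0.657]]
yellow [ 51. 414.  48.  79.  60.] [0.213 0.539] [[0.217, 0.622], [0.284, 0.498], [0.209, 0.456], [0.142, 0.58]]
yellow [ 96. 304.  30.  73.   5.] [0.407 0.456] [[0.344, 0.49], [0.475, 0.477], [0.469, 0.423], [0.339, 0.436]]
yellow [323. 176.  33. 122.  86.] [0.629 0.041] [[0.655, 0.154], [0.664, -0.068], [0.603, -0.071], [0.595, 0.151]]
blue [498. 266. 114.  91.   5.] [ 0.459 -0.278] [[0.387, -0.165], [0.554, -0.183], [0.532, -0.393], [0.365, -0.373]]
blue [414. 337.  12.  21.  53.
[... 1178 characters left out ...]
 [0.58, 0.054], [0.578, 0.089]]
mat [299. 281.  45. 144.  84.] [0.436 0.093] [[0.468, 0.236], [0.491, -0.042], [0.405, -0.049], [0.381, 0.228]]
mat [221.  97.  60.  21.  84.] [0.799 0.238] [[0.856, 0.264], [0.859, 0.222], [0.742, 0.212], [0.738, 0.254]]
mat [ 25. 451.  66.  23.  73.] [0.123 0.626] [[0.177, 0.665], [0.189, 0.624], [0.069, 0.587], [0.057, 0.628]]
mat [140. 292.  29.  43.   3.] [0.423 0.402] [[0.383, 0.434], [0.466, 0.428], [0.462, 0.371], [0.379, 0.377]]
mat [386.  82.  59.  19.  88.] [ 0.82  -0.084] [[0.879, -0.066], [0.879, -0.102], [0.762, -0.103], [0.762, -0.066]]
mat [341.  92.  35.  16.  86.] [0.803 0.003] [[0.837, 0.021], [0.838, -0.011], [0.77, -0.014], [0.768, 0.017]]
```

Call:
drive_tool:
  targets:
    - {"claw":0.0854,"delta_pos":[0.04,-0.0213,-0.006],"dr":[0,0,0]}
    - {"claw":0.0854,"delta_pos":[0.04,-0.0213,-0.006],"dr":[0,0,0]}
    - {"claw":0.0854,"delta_pos":[0.04,-0.0213,-0.006],"dr":[0,0,0]}
    - {"claw":0.0854,"delta_pos":[0.04,-0.0213,-0.006],"dr":[0,0,0]}
    - {"claw":0.0854,"delta_pos":[0.04,-0.0213,-0.006],"dr":[0,0,0]}
    - {"claw":0.0854,"delta_pos":[0.04,-0.0213,-0.006],"dr":[0,0,0]}
    - {"claw":0.0854,"delta_pos":[0.04,-0.0213,-0.006],"dr":[0,0,0]}
    - {"claw":0.0854,"delta_pos":[0.04,-0.0213,-0.006],"dr":[0,0,0]}
    - {"claw":0.0854,"delta_pos":[0.04,-0.0213,-0.006],"dr":[0,0,0]}
    - {"claw":0.0854,"delta_pos":[0,0,0],"dr":[0,0,-0.164]}
    - {"claw":0.0854,"delta_pos":[0,0,0],"dr":[0,0,-0.164]}
    - {"claw":0.0854,"delta_pos":[0,0,0],"dr":[0,0,-0.164]}
    - {"claw":0.0854,"delta_pos":[0,0,0],"dr":[0,0,-0.164]}
    - {"claw":0.0854,"delta_pos":[0,0,0],"dr":[0,0,-0.164]}
    - {"claw":0.0854,"delta_pos":[0,0,0],"dr":[0,0,-0.164]}
    - {"claw":0.0854,"delta_pos":[0,0,0],"dr":[0,0,-0.164]}
    - {"claw":0.0854,"delta_pos":[0,0,0],"dr":[0,0,-0.164]}
    - {"claw":0.0854,"delta_pos":[0,0,0],"dr":[0,0,-0.164]}
    - {"claw":0.0854,"delta_pos":[0,0,0],"dr":[0,0,-0.164]}

```text
t: 2.48
position: [0.4994, -0.2996, 0.2847]
tcp_rot: [-1.683, -2.651, 0.0]
force: [-0.2, -0.2, 0.2]
opening: 0.0853
grip_force: 0.0
```

Call:
drive_tool:
  targets:
    - {"claw":0.0854,"delta_pos":[0.0377,0.014,0],"dr":[0,0,0]}
    - {"claw":0.0854,"delta_pos":[0.0377,0.014,0],"dr":[0,0,0]}
    - {"claw":0.0854,"delta_pos":[0.0377,0.014,0],"dr":[0,0,0]}
    - {"claw":0.0854,"delta_pos":[0.0377,0.014,0],"dr":[0,0,0]}
    - {"claw":0.0854,"delta_pos":[0.0377,0.014,0],"dr":[0,0,0]}
    - {"claw":0.0854,"delta_pos":[0.0377,0.014,0],"dr":[0,0,0]}
    - {"claw":0.0854,"delta_pos":[0.0377,0.014,0],"dr":[0,0,0]}
    - {"claw":0.0854,"delta_pos":[0.0377,0.014,0],"dr":[0,0,0]}
    - {"claw":0.0854,"delta_pos":[0.0377,0.014,0],"dr":[0,0,0]}
    - {"claw":0.0854,"delta_pos":[0,0,0],"dr":[0,0,0]}

```text
t: 3.72
position: [0.4705, 0.065, 0.2854]
tcp_rot: [-1.68, -2.653, -0.002]
force: [0.1, -0.2, -0.8]
opening: 0.0855
grip_force: 0.0
```

```bash
python3 - <<'E'
from h import *
go(.42,.06,.04,115)
c=r.get_calibration("wrist");R=np.array(c["R"]);print("cam at",-R.T@c["t"],"fwd",R[2],c["fx"],"right",R[0])
im=r.capture("wrist");cv2.imwrite("pics/w1.png",im);np.save("w1.npy",c)
E
```

```text
t 3.73 at [0.4705 0.065  0.2854] yaw 115.3 shift [ 0.0166 -0.0479  0.2454] drz 0.005 tilt [-0.     0.002 -1.   ]
cam at [0.43632502 0.13740281 0.42863109] fwd [ 0.13221532 -0.27839974 -0.95132155] 362.19811076378573 right [9.03718054e-01 4.28127998e-01 3.09723020e-04]
```

View pics/w1.png

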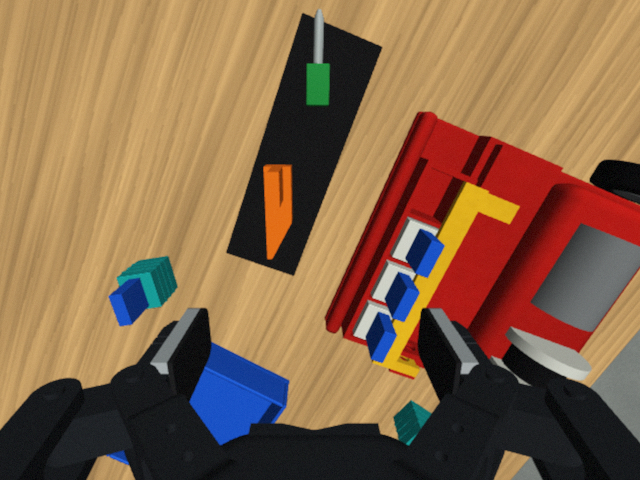

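The wrist view shows the wedge at (278,210) with its nose at (270,258), and the pin at (318,85) with its tip upward. The three white and blue cartridges have tabs at (424,253), (402,297) and (381,337), and the fourth cell at (440,185) is empty. One close crop to check this and read edges.

```bash
python3 - <<'E'
import cv2
im=cv2.imread("pics/w1.png")[100:380,240:560]
cv2.imwrite("pics/c1.png",cv2.resize(im,None,fx=2.1,fy=2.1,interpolation=cv2.INTER_CUBIC))
E
```

```text
(no output)
```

View pics/c1.png

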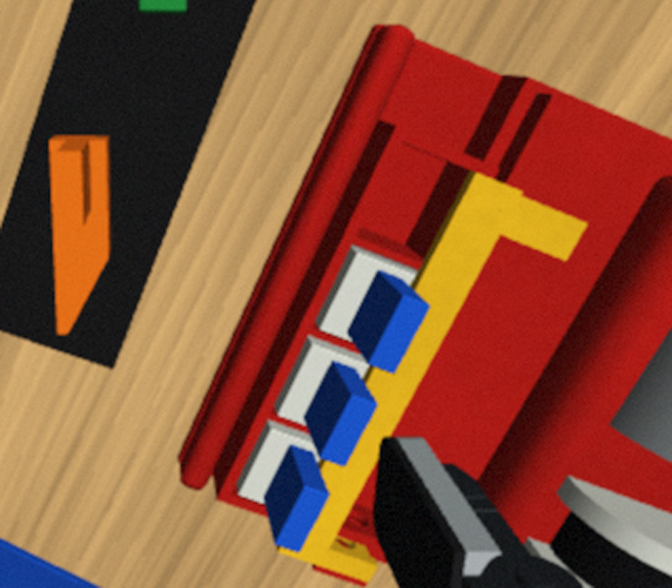

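```bash
cat >> h.py <<'E'
def rigid(P,Q):
    """planar yaw (rad) and origin taking body xy points P to world xy Q"""
    P=np.array(P,float);Q=np.array(Q,float);p=P-P.mean(0);q=Q-Q.mean(0)
    a=np.arctan2((p[:,0]*q[:,1]-p[:,1]*q[:,0]).sum(),(p*q).sum())
    M=np.array([[np.cos(a),-np.sin(a)],[np.sin(a),np.cos(a)]]);o=Q.mean(0)-M@P.mean(0)
    return a,o,np.linalg.norm((M@P.T).T+o-Q,axis=1)
E
python3 - <<'E'
from h import *
c=np.load("w1.npy",allow_pickle=True).item()
f=lambda p,z:ray(c,(240+p[0]/2.1,100+p[1]/2.1),z)[:2]
Q=[f((587,225),.076),f((568,260),.076),f((472,172),.076),f((537,93),.056),f((551,97),.056)]
a,o,e=rigid([(.072,.102),(.072,.082),(.011,.102),(.036,.150),(.044,.150)],Q);print("cleaner",np.degrees(a),o,e)
W=[f((58,333),.025),f((109,258),.020),f((52,150),.025),f((68,333),.025),f((109,137),.003)]
a,o,e=rigid([(-.015,-.045),(.015,0),(-.015,.0635),(-.009,-.045),(.015,.0635)],W);print("wedge",np.degrees(a),o,e)
M=lambda a:np.array([[np.cos(a),-np.sin(a)],[np.sin(a),np.cos(a)]])
print("fin",o+M(a)@[0,.0455]); go(*(o+M(a)@[0,.0455]),.04,90+np.degrees(a))
E
```

```text
cleaner 8.132102845986855 [0.59594507 0.04380836] [0.00333314 0.0015827  0.0043965  0.00182261 0.00254843]
wedge 25.160534472727885 [0.44743864 0.02002509] [0.00185608 0.00061016 0.00394017 0.00186252 0.00070845]
fin [0.42809404 0.06120805]
t 3.77 at [0.4709 0.0624 0.2852] yaw 115.1 shift [ 0.0171 -0.0391  0.2452] drz -0.002 tilt [-0.001 -0.    -1.   ]
```

Call:
drive_tool:
  targets:
    - {"claw":0.06,"delta_pos":[0.0021,-0.0049,0.023],"dr":[0,0,0]}
    - {"claw":0.06,"delta_pos":[0.0021,-0.0049,0.023],"dr":[0,0,0]}
    - {"claw":0.06,"delta_pos":[0.0021,-0.0049,0.023],"dr":[0,0,0]}
    - {"claw":0.06,"delta_pos":[0.0021,-0.0049,0.023],"dr":[0,0,0]}
    - {"claw":0.06,"delta_pos":[0.0021,-0.0049,0.023],"dr":[0,0,0]}
    - {"claw":0.06,"delta_pos":[0.0021,-0.0049,0.023],"dr":[0,0,0]}
    - {"claw":0.06,"delta_pos":[0.0021,-0.0049,0.023],"dr":[0,0,0]}
    - {"claw":0.06,"delta_pos":[0.0021,-0.0049,0.023],"dr":[0,0,0]}
    - {"claw":0.06,"delta_pos":[0,0,0.0175],"dr":[0,0,0]}
    - {"claw":0.06,"delta_pos":[0,0,0.0175],"dr":[0,0,0]}
    - {"claw":0.06,"delta_pos":[0,0,0.0175],"dr":[0,0,0]}
    - {"claw":0.06,"delta_pos":[0,0,0.0155],"dr":[0,0,0]}
    - {"claw":0.06,"delta_pos":[0,0,0],"dr":[0,0,0]}
  force: 80

```text
t: 5.4
position: [0.4284, 0.0583, 0.0324]
tcp_rot: [-1.693, -2.645, 0.004]
force: [-0.3, 1.0, -0.7]
opening: 0.0602
grip_force: 0.0
```

```bash
python3 - <<'E'
from h import *
go(.428,.061,.031,115)
c=r.get_calibration("wrist")
im=r.capture("wrist");cv2.imwrite("pics/w2.png",im)
b=blobs(mask(im,(8,150,120),(16,255,255)))
print([np.round(cv2.minAreaRect(x)[0]) for x in b], b[0][:,0].min(0),b[0][:,0].max(0), np.round(proj(c,[.428,.061,.069])))
E
```

```text
t 5.4 at [0.4284 0.0583 0.0324] yaw 114.8 shift [0.0026 0.0007 0.0014] drz -0.004 tilt [-0.002 -0.002 -1.   ]
[array([314., 336.])] [280 244] [347 429] [315. 358.]
```

View pics/w2.png

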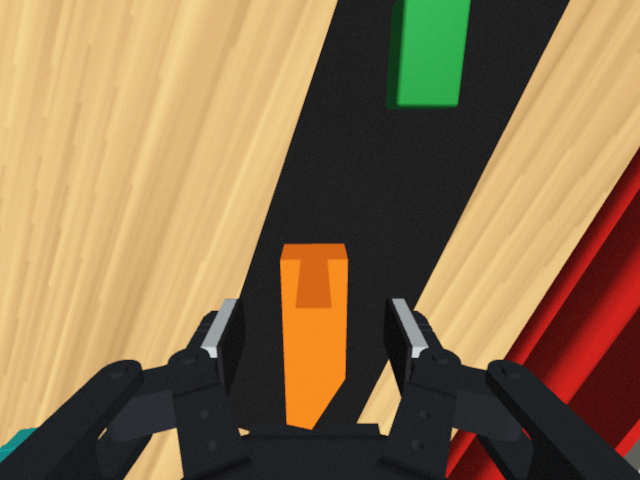

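The wedge sits between the open fingers, with the fin rear face at (297–331, 258–308). Next I close and lift.

```bash
python3 - <<'E'
from h import *
c=r.get_calibration("wrist");o=r.observe();R=Ro.from_rotvec(o["tcp_rot"]).as_matrix()
for uv,z in(((314,308),.069),((314,259),.025),((314,244),.003),((282,259),.025),((347,259),.025),((286,425),.025),((311,429),.025)): print(uv,np.round(R.T@(ray(c,uv,z)-o["position"]),4))
E
```

```text
(314, 308) [ 0.0217  0.0002 -0.036 ]
(314, 259) [0.0221 0.0001 0.008 ]
(314, 244) [0.0218 0.0001 0.03  ]
(282, 259) [ 0.0221 -0.0141  0.008 ]
(347, 259) [0.0222 0.0149 0.008 ]
(286, 425) [-0.0714 -0.0145  0.0081]
(311, 429) [-0.0741 -0.0014  0.0081]
```

Call:
drive_tool:
  targets:
    - {"claw":0.0,"delta_pos":[0,0,0],"dr":[0,0,0]}
    - {"claw":0.0,"delta_pos":[0,0,0],"dr":[0,0,0]}
    - {"claw":0.0,"delta_pos":[0,0,0],"dr":[0,0,0]}
    - {"claw":0.0,"delta_pos":[0,0,0],"dr":[0,0,0]}
    - {"claw":0.0,"delta_pos":[0,0,0],"dr":[0,0,0]}
    - {"claw":0.0,"delta_pos":[0,0,0],"dr":[0,0,0]}
    - {"claw":0.0,"delta_pos":[0,0,-0.03],"dr":[0,0,0]}
    - {"claw":0.0,"delta_pos":[0,0,-0.04],"dr":[0,0,0]}
    - {"claw":0.0,"delta_pos":[0,0,-0.04],"dr":[0,0,0]}
    - {"claw":0.0,"delta_pos":[0,0,-0.04],"dr":[0,0,0]}
    - {"claw":0.0,"delta_pos":[0,0,0],"dr":[0,0,0]}
  force: 80

```text
t: 6.82
position: [0.4303, 0.0604, 0.1853]
tcp_rot: [1.689, 2.644, 0.006]
force: [1.0, -0.9, -3.2]
opening: 0.0109
grip_force: 78.6
```

Call:
drive_tool:
  targets:
    - {"claw":0.0,"delta_pos":[-0.0092,0.0315,-0.0288],"dr":[0,0,0]}
    - {"claw":0.0,"delta_pos":[-0.0092,0.0315,-0.0288],"dr":[0,0,0]}
    - {"claw":0.0,"delta_pos":[-0.0092,0.0315,-0.0288],"dr":[0,0,0]}
    - {"claw":0.0,"delta_pos":[-0.0092,0.0315,-0.0288],"dr":[0,0,0]}
    - {"claw":0.0,"delta_pos":[0,0,0],"dr":[0,0,0.122]}
    - {"claw":0.0,"delta_pos":[0,0,0],"dr":[0,0,0.122]}
    - {"claw":0.0,"delta_pos":[0,0,0],"dr":[0,0,0.122]}
    - {"claw":0.0,"delta_pos":[0,0,0],"dr":[0,0,0]}
    - {"claw":0.0,"delta_pos":[0,0,0],"dr":[0,0,0]}

```text
t: 7.95
position: [0.5581, 0.0794, 0.2971]
tcp_rot: [-2.141, -2.297, 0.003]
force: [-0.5, 0.2, -2.5]
opening: 0.0111
grip_force: 78.9
```

```bash
python3 - <<'E'
from h import *
go(.56,.08,.3,94)
c=r.get_calibration("wrist");np.save("w3.npy",c)
im=r.capture("wrist");cv2.imwrite("pics/w3.png",im)
cv2.imwrite("pics/w3b.png",cv2.resize(im,(800,600),interpolation=cv2.INTER_CUBIC))
E
```

```text
t 7.95 at [0.5581 0.0794 0.2971] yaw 94.0 shift [ 0.0004  0.0019 -0.0029] drz 0.0 tilt [-0.002 -0.    -1.   ]
```

View pics/w3b.png

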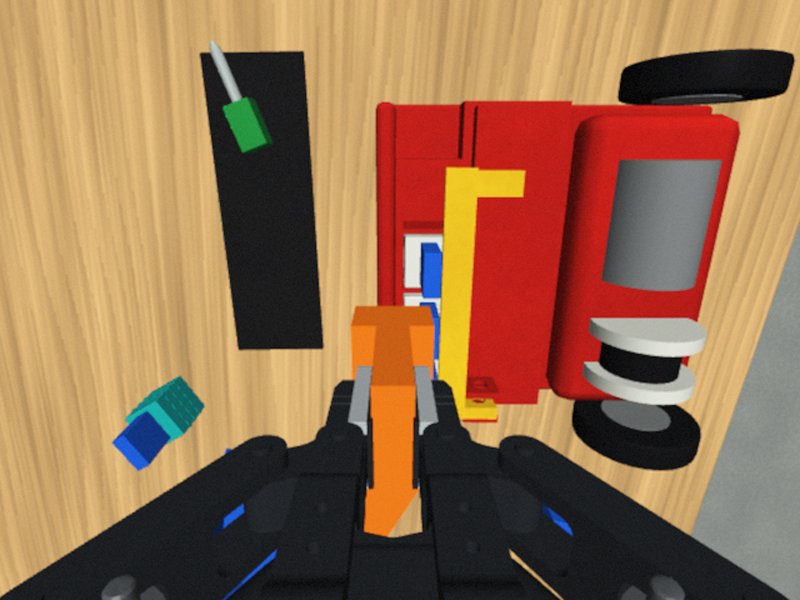

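This view shows the catch at (446,168)–(440,405) with its arm end at (525,171–197), the rib end at about (470,103), and the wedge held straight. I'll fit the catch edges by mask.

```bash
python3 - <<'E'
from h import *
c=np.load("w3.npy",allow_pickle=True).item();im=cv2.imread("pics/w3.png")
m=mask(im,(18,120,100),(32,255,255));m[:, :340]=0
b=blobs(m)[0][:,0];x,y,w,h=cv2.boundingRect(b);print(x,y,w,h)
def line(pts):
    Q=np.array([ray(c,p,.076)[:2] for p in pts]);v=cv2.fitLine(Q.astype(np.float32),2,0,.01,.01).ravel();return v[:2],v[2:],Q
L=[];
for v in range(145,250,3):
    us=np.where(m[v])[0]; L.append((us[0]-.5,v))
d,p,Q=line(L);print("front dir yaw",np.degrees(np.arctan2(d[1],d[0])),p)
T=[(u,np.where(m[:,u])[0][0]-.5) for u in range(362,414,3)]
d2,p2,_=line(T);print("y102 edge yaw",np.degrees(np.arctan2(d2[1],d2[0])),p2)
E_=[(np.where(m[v])[0][-1]+.5,v) for v in range(140,155,2)]
d3,p3,_=line(E_);print("x72 edge",p3)
U=[(u,np.where(m[:,u])[0][-1]+.5) for u in range(390,412,3)]
d4,p4,_=line(U);print("y82 edge",p4)
if d[1]<0:d=-d
ey=d;ex=np.array([d[1],-d[0]])
x0=np.mean([p@ex-.011,p3@ex-.072]);y0=np.mean([p2@ey-.102,p4@ey-.082])
print("disagree mm",(p@ex-.011-p3@ex+.072)*1e3,(p2@ey-.102-p4@ey+.082)*1e3)
o=x0*ex+y0*ey;print("cleaner origin",o,"yaw",np.degrees(np.arctan2(-ey[0],ey[1])))
for n,P in(("rib",(.036,.15,.056)),("rib2",(.044,.15,.056)),("deck",(.115,.155,.04)),("hole",(.052,-.125,.072))): 
    print(n,np.round(np.array(proj(c,[*(o+P[0]*ex+P[1]*ey),P[2]]))*1.25))
g=im[78:88,360:390].mean(0);print(np.round(g[:,2]))
E
```

```text
340 0 94 83
front dir yaw -85.93207 [0.59737015 0.09000539]
y102 edge yaw 4.5881295 [0.6083459 0.2638905]
x72 edge [0.86815935 0.15854013]
y82 edge [ 0.6761893  -0.12173223]
disagree mm -213.96878 369.464
cleaner origin [ 0.70120424 -0.01696175] yaw 4.0679283
rib [600. 199.]
rib2 [610. 199.]
deck [685. 191.]
hole [584. 485.]
[198. 198. 197. 197. 196. 197. 199. 185. 149. 122. 111. 147. 187. 200.
 199. 200. 201. 201. 198. 190. 169. 166. 187. 200. 199. 199. 200. 200.
 200. 199.]
```

```bash
cat > cl.py <<'E'
from h import *
c=np.load("w3.npy",allow_pickle=True).item();im=cv2.imread("pics/w3.png")
m=mask(im,(18,200,100),(32,255,255));k=np.zeros_like(m);k[128:345,350:424]=255;m&=k
print(cv2.boundingRect(m))
def line(pts):
    Q=np.array([ray(c,p,.076)[:2] for p in pts]);v=cv2.fitLine(Q.astype(np.float32),2,0,.01,.01).ravel();return v[:2],v[2:]
d,p=line([(np.where(m[v])[0][0]-.5,v) for v in range(140,250,3)])
d2,p2=line([(u,np.where(m[:,u])[0][0]-.5) for u in range(362,414,3)])
d3,p3=line([(np.where(m[v])[0][-1]+.5,v) for v in range(140,155,2)])
d4,p4=line([(u,np.where(m[:,u])[0][-1]+.5) for u in range(390,412,3)])
if d[1]<0:d=-d
print("yaws",np.degrees(np.arctan2(-d[0],d[1])),np.degrees(np.arctan2(d2[1],d2[0])))
ey=d;ex=np.array([d[1],-d[0]])
x0=np.mean([p@ex-.011,p3@ex-.072]);y0=np.mean([p2@ey-.102,p4@ey-.082])
print("disagree mm",(p@ex-.011-p3@ex+.072)*1e3,(p2@ey-.102-p4@ey+.082)*1e3)
o=x0*ex+y0*ey;print("cleaner origin",o)
for n,P in(("rib",(.036,.15,.056)),("rib2",(.044,.15,.056)),("deck",(.115,.155,.04)),("hole",(.052,-.125,.072))): 
    print(n,np.round(np.array(proj(c,[*(o+P[0]*ex+P[1]*ey),P[2]]))))
E
python3 cl.py
```

```text
(351, 134, 69, 202)
yaws 4.1824703 1.1483117
disagree mm -0.39687753 76.80591
cleaner origin [0.5925992  0.00966261]
rib [379. 124.]
rib2 [387. 124.]
deck [453. 119.]
hole [383. 364.]
```

```bash
sed -i 's/np.where(m\[:,u\])\[0\]\[-1\]+.5) for u in range(390,412,3)/np.where(m[:180,u])[0][-1]+.5) for u in range(390,412,3)/' cl.py; python3 cl.py
```

```text
(351, 134, 69, 202)
yaws 4.1824703 1.1483117
disagree mm -0.39687753 1.5568882
cleaner origin [0.58985513 0.04718692]
rib [381.  84.]
rib2 [390.  84.]
deck [457.  80.]
hole [384. 337.]
```

```bash
cat >> cl.py <<'E'
np.save("cleaner.npy",np.array([*o,*ex,*ey]))
def cl(uv,z): q=ray(c,uv,z)[:2]-o; return np.round([q@ex*1e3,q@ey*1e3],1)
for u in(367,371.5,379.5,381.5):print(u,cl((u,84),.056),cl((u,84),.04))
x=cv2.resize(im[70:190,330:450],None,fx=5,fy=5,interpolation=cv2.INTER_CUBIC);cv2.imwrite("pics/c3.png",cv2.convertScaleAbs(x,alpha=1.3))
E
python3 cl.py
```

```text
(351, 134, 69, 202)
yaws 4.1824703 1.1483117
disagree mm -0.39687753 1.5568882
cleaner origin [0.58985513 0.04718692]
rib [381.  84.]
rib2 [390.  84.]
deck [457.  80.]
hole [384. 337.]
367 [ 22.  149.8] [ 24.1 151.3]
371.5 [ 26.4 149.8] [ 28.7 151.3]
379.5 [ 34.2 149.8] [ 36.8 151.2]
381.5 [ 36.1 149.8] [ 38.8 151.2]
```

View pics/c3.png

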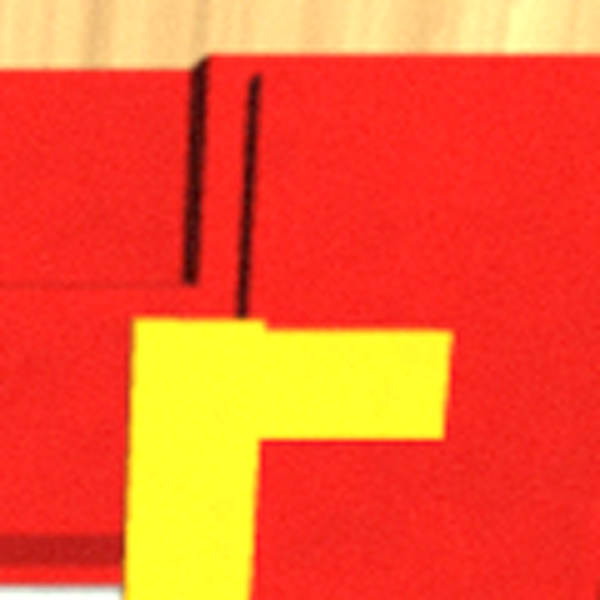

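The crop shows the deck step at x≈28.7, the rib's -x face at x≈36.1 ending at y≈149.8, and the arm edges at rows 136 and 157.6. So the pose fits. One last check in y, then move.

```bash
cat >> cl.py <<'E'
print(cl((400,136),.076),cl((405,157.6),.076),cl((419,140),.076))
E
python3 cl.py | tail -1; cat >> h.py <<'E'
C=np.load("cleaner.npy") if __import__("os").path.exists("cleaner.npy") else None
def cgo(x,y,z):  # cleaner mm, z mm
    p=C[:2]+C[2:4]*x/1e3+C[4:]*y/1e3; go(*p,z/1e3,94.2)
E
python3 -c "
from h import *
print(C);cgo(60,195,120)"
```

```text
[ 53.2 101.6] [59.6 81.1] [71.9 97.8]
[ 0.58985513  0.04718692  0.99733686  0.07293307 -0.07293307  0.99733686]
t 8.0 at [0.5583 0.0795 0.2975] yaw 94.0 shift [0.1608 0.0889 0.1773] drz -0.004 tilt [-0.002 -0.    -1.   ]
```

Call:
drive_tool:
  targets:
    - {"claw":0.0,"delta_pos":[0.0268,0.0148,0.02],"dr":[0,0,-0.004]}
    - {"claw":0.0,"delta_pos":[0.0268,0.0148,0.02],"dr":[0,0,0]}
    - {"claw":0.0,"delta_pos":[0.0268,0.0148,0.03],"dr":[0,0,0]}
    - {"claw":0.0,"delta_pos":[0.0268,0.0148,0.03],"dr":[0,0,0]}
    - {"claw":0.0,"delta_pos":[0.0268,0.0148,0.035],"dr":[0,0,0]}
    - {"claw":0.0,"delta_pos":[0.0268,0.0148,0.035],"dr":[0,0,0]}
    - {"claw":0.0,"delta_pos":[0,0,0],"dr":[0,0,0]}
    - {"claw":0.0,"delta_pos":[0,0,0],"dr":[0,0,0]}

```text
t: 9.0
position: [0.6361, 0.2455, 0.1287]
tcp_rot: [2.14, 2.299, -0.0]
force: [-0.4, 0.2, -2.1]
opening: 0.0111
grip_force: 78.8
```

```bash
python3 - <<'E'
from h import *
cgo(60,197,71.5)
c=r.get_calibration("wrist");im=r.capture("wrist")
cv2.imwrite("pics/w4.png",im);np.save("w4.npy",c)
E
```

```text
t 9.0 at [0.6361 0.2455 0.1287] yaw 94.1 shift [ 0.0027 -0.0007  0.0572] drz -0.001 tilt [ 0.    -0.001 -1.   ]
```

View pics/w4.png

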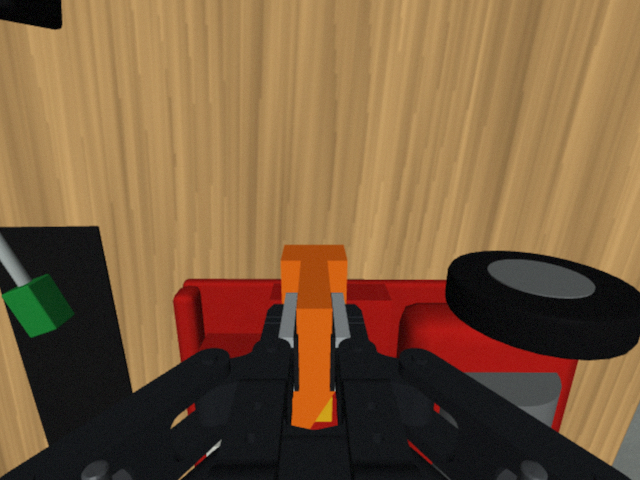

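The wedge is held straight at (315,330), with the rib region hidden beneath the gripper. I'll descend by the numbers and watch the force.

Call:
drive_tool:
  targets:
    - {"claw":0.0,"delta_pos":[0.001,0,0.02],"dr":[0,0,0]}
    - {"claw":0.0,"delta_pos":[0.001,0,0.02],"dr":[0,0,0]}
    - {"claw":0.0,"delta_pos":[0,0,0.01],"dr":[0,0,0]}
    - {"claw":0.0,"delta_pos":[0,0,0.008],"dr":[0,0,0]}
    - {"claw":0.0,"delta_pos":[0,0,0],"dr":[0,0,0]}
    - {"claw":0.0,"delta_pos":[0,0,0],"dr":[0,0,0]}

```text
t: 9.8
position: [0.6354, 0.2483, 0.0706]
tcp_rot: [-2.14, -2.3, 0.0]
force: [0.3, 0.3, -1.4]
opening: 0.0108
grip_force: 79.2
```

Call:
drive_tool:
  targets:
    - {"claw":0.0,"delta_pos":[-0.006,0,0],"dr":[0,0,0]}
    - {"claw":0.0,"delta_pos":[-0.006,0,0],"dr":[0,0,0]}
    - {"claw":0.0,"delta_pos":[-0.006,0,0],"dr":[0,0,0]}
    - {"claw":0.0,"delta_pos":[-0.006,0,0],"dr":[0,0,0]}
    - {"claw":0.0,"delta_pos":[0,0,0],"dr":[0,0,0]}

```text
t: 10.42
position: [0.6377, 0.2228, 0.0707]
tcp_rot: [2.141, 2.298, -0.001]
force: [-0.6, -1.4, 0.4]
opening: 0.0108
grip_force: 79.4
```

```bash
python3 -c "
from h import *
cgo(60,124,70);print(r.observe()['force'])"
```

```text
t 10.43 at [0.6377 0.2228 0.0707] yaw 94.1 shift [-0.0477 -0.0005  0.0008] drz -0.002 tilt [ 0.    -0.001 -1.   ]
[-0.56896222 -1.38368571  0.39029237]
```

Call:
drive_tool:
  targets:
    - {"claw":0.0,"delta_pos":[-0.006,0,0],"dr":[0,0,0]}
    - {"claw":0.0,"delta_pos":[-0.006,0,0],"dr":[0,0,0]}
    - {"claw":0.0,"delta_pos":[-0.006,0,0],"dr":[0,0,0]}
    - {"claw":0.0,"delta_pos":[0,0,0],"dr":[0,0,0]}
  force: 100

```text
t: 10.92
position: [0.6379, 0.2117, 0.0713]
tcp_rot: [-2.134, -2.298, -0.011]
force: [-0.5, 6.4, -0.2]
opening: 0.0106
grip_force: 97.5
```

Call:
drive_tool:
  targets:
    - {"claw":0.0,"delta_pos":[-0.006,0,0],"dr":[0,0,0]}
    - {"claw":0.0,"delta_pos":[-0.006,0,0],"dr":[0,0,0]}
    - {"claw":0.0,"delta_pos":[-0.006,0,0],"dr":[0,0,0]}
    - {"claw":0.0,"delta_pos":[-0.006,0,0],"dr":[0,0,0]}
    - {"claw":0.0,"delta_pos":[-0.006,0,0],"dr":[0,0,0]}
    - {"claw":0.0,"delta_pos":[0,0,0],"dr":[0,0,0]}

```text
t: 11.68
position: [0.64, 0.1827, 0.0714]
tcp_rot: [-2.133, -2.298, -0.012]
force: [-0.9, 6.1, -0.9]
opening: 0.0111
grip_force: 97.5
```

```bash
python3 - <<'E'
from h import *
cgo(60,124,70);print(r.observe()['force'])
c=r.get_calibration("wrist");im=r.capture("wrist");cv2.imwrite("pics/w5.png",im)
cv2.imwrite("pics/w5.png",im);np.save("w5.npy",c)
im=r.capture("top");cv2.imwrite("pics/top5.png",im);c=r.get_calibration("top")
b=[x for x in blobs(mask(im,(18,200,100),(32,255,255))) if 250<x[0,0,0]<400]
print([cv2.boundingRect(x) for x in b])
i0=cv2.imread("pics/top0.png");b=[x for x in blobs(mask(i0,(18,200,100),(32,255,255))) if 250<x[0,0,0]<400]
print([cv2.boundingRect(x) for x in b])
E
```

```text
t 11.68 at [0.64   0.1827 0.0714] yaw 94.3 shift [-0.0075  0.0001  0.0013] drz 0.001 tilt [ 0.001  0.01  -1.   ]
[-0.87276975  6.06930082 -0.91979819]
[]
[]
```

View pics/w5.png

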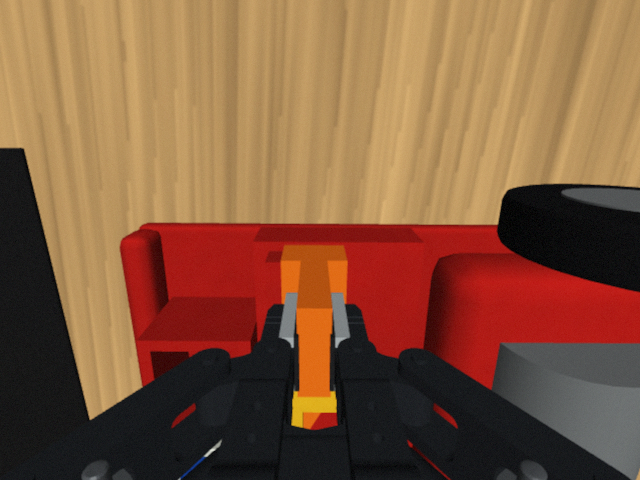

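Call:
drive_tool:
  targets:
    - {"claw":0.0,"delta_pos":[-0.004,0,0],"dr":[0,0,0]}
    - {"claw":0.0,"delta_pos":[0,0,0],"dr":[0,0,0]}
    - {"claw":0.0,"delta_pos":[0,0,0],"dr":[0,0,0]}
    - {"claw":0.0,"delta_pos":[0,0,0],"dr":[0,0,0]}

```text
t: 12.28
position: [0.6404, 0.1772, 0.0711]
tcp_rot: [-2.135, -2.298, -0.009]
force: [-0.5, 4.8, -0.7]
opening: 0.011
grip_force: 97.6
```

```bash
python3 - <<'E'
from h import *
cgo(60,124,70);print(r.observe()['force'])
im=cv2.imread("pics/w5.png")
b=blobs(mask(im,(5,150,120),(18,255,255)))[0];print(b[:,0].min(0),b[:,0].max(0))
im=r.capture("wrist");b=blobs(mask(im,(5,150,120),(18,255,255)))[0];print(b[:,0].min(0),b[:,0].max(0))
im=cv2.imread("pics/w4.png");b=blobs(mask(im,(5,150,120),(18,255,255)))[0];print(b[:,0].min(0),b[:,0].max(0))
E
```

```text
t 12.28 at [0.6404 0.1772 0.0711] yaw 94.2 shift [-0.002   0.0001  0.0011] drz 0.0 tilt [ 0.     0.007 -1.   ]
[-0.45697806  4.82084622 -0.70174142]
[280 244] [347 396]
[280 244] [347 396]
[280 244] [347 428]
```

Call:
drive_tool:
  targets:
    - {"claw":0.0,"delta_pos":[-0.003,0,0],"dr":[0,0,0]}
    - {"claw":0.0,"delta_pos":[0,0,0],"dr":[0,0,0]}
    - {"claw":0.035,"delta_pos":[0,0,0],"dr":[0,0,0]}
    - {"claw":0.035,"delta_pos":[0,0,0],"dr":[0,0,0]}
    - {"claw":0.035,"delta_pos":[0,0,0],"dr":[0,0,0]}
    - {"claw":0.035,"delta_pos":[0,0,0],"dr":[0,0,0]}
    - {"claw":0.035,"delta_pos":[0,0,-0.02],"dr":[0,0,0]}
    - {"claw":0.035,"delta_pos":[0,0,-0.04],"dr":[0,0,0]}
    - {"claw":0.035,"delta_pos":[0,0,-0.04],"dr":[0,0,0]}
    - {"claw":0.05,"delta_pos":[0,0,-0.04],"dr":[0,0,0]}
    - {"claw":0.05,"delta_pos":[-0.02,-0.03,0],"dr":[0,0,0]}
    - {"claw":0.05,"delta_pos":[-0.03,-0.03,0],"dr":[0,0,0]}
    - {"claw":0.05,"delta_pos":[0,0,0],"dr":[0,0,0]}

```text
t: 13.95
position: [0.5838, 0.1117, 0.2121]
tcp_rot: [2.143, 2.294, -0.003]
force: [0.9, 0.4, 0.4]
opening: 0.0499
grip_force: 0.0
```

```bash
python3 - <<'E'
from h import *
cgo(0,26,170)
c=r.get_calibration("wrist");im=r.capture("wrist");cv2.imwrite("pics/w6.png",im);np.save("w6.npy",c)
E
```

```text
t 13.95 at [0.5838 0.1117 0.2121] yaw 93.9 shift [-0.0387  0.0015  0.0422] drz -0.005 tilt [ 0.    -0.003 -1.   ]
```

View pics/w6.png

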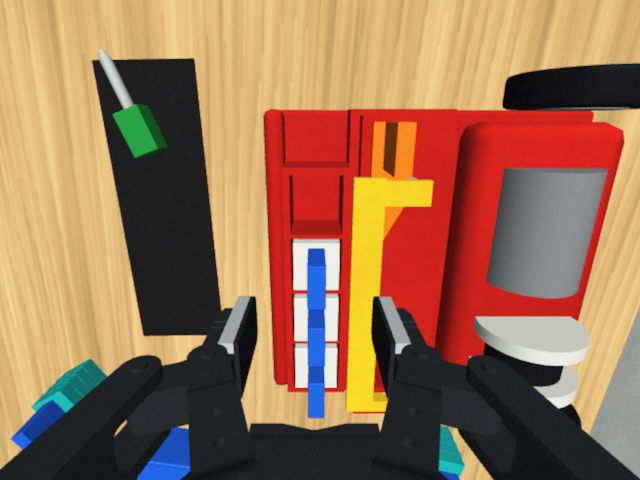

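The wedge is in at (393,150), the catch is held open with its edge at u≈350, and all three cartridges stand clear with tabs at u≈316. Now compute the edge and tab positions.

```bash
python3 - <<'E'
from h import *
c=np.load("w6.npy",allow_pickle=True).item();im=cv2.imread("pics/w6.png")
def cl(uv,z):
    q=ray(c,uv,z)[:2]-C[:2]; return np.round([q@C[2:4]*1e3,q@C[4:]*1e3],1)
m=mask(im,(18,200,100),(32,255,255))
for v in(200,260): print("edge",cl((np.where(m[v,330:450])[0][0]+330-.5,v),.076))
m=mask(im,(105,150,60),(125,255,255));m[:,:280]=0;m[:,350:]=0
us=np.where(m[275])[0];print(us[0],us[-1]);print("tab",[cl((u,v),.108) for u,v in((307.5,250),(325.5,250),(307.5,268),(325.5,310))])
b=blobs(m);print([cv2.boundingRect(x) for x in b])
for v in(255,270,290,318):print(v,np.where(m[v])[0][[0,-1]])
E
```

```text
edge [28.7 86.4]
edge [28.5 36.1]
308 324
tab [array([-6.2, 56.5]), array([ 6.8, 56.5]), array([-6.4, 42.5]), array([7.1, 7.6])]
[(308, 249, 17, 169)]
255 [308 323]
270 [308 324]
290 [308 324]
318 [308 323]
```

Call:
drive_tool:
  targets:
    - {"claw":0.035,"delta_pos":[-0.0193,0.0007,0.02],"dr":[0,0,0]}
    - {"claw":0.035,"delta_pos":[-0.0193,0.0008,0.022],"dr":[0,0,0]}
    - {"claw":0.035,"delta_pos":[0,0,0.03],"dr":[0,0,0]}
    - {"claw":0.035,"delta_pos":[0,0,0.03],"dr":[0,0,0]}
    - {"claw":0.035,"delta_pos":[0,0,0.02],"dr":[0,0,0]}
    - {"claw":0.035,"delta_pos":[0,0,0.01],"dr":[0,0,0]}
    - {"claw":0.035,"delta_pos":[0,0,0],"dr":[0,0,0]}
    - {"claw":0.0,"delta_pos":[0,0,0],"dr":[0,0,0]}
    - {"claw":0.0,"delta_pos":[0,0,0],"dr":[0,0,0]}
    - {"claw":0.0,"delta_pos":[0,0,0],"dr":[0,0,0]}
    - {"claw":0.0,"delta_pos":[0,0,0],"dr":[0,0,0]}
    - {"claw":0.0,"delta_pos":[0,0,-0.02],"dr":[0,0,0]}
    - {"claw":0.0,"delta_pos":[0,0,-0.03],"dr":[0,0,0]}
    - {"claw":0.0,"delta_pos":[0,0,-0.04],"dr":[0,0,0]}
    - {"claw":0.0,"delta_pos":[0,0,-0.03],"dr":[0,0,0]}
    - {"claw":0.0,"delta_pos":[0,0,0],"dr":[0,0,0]}
  force: 60

```text
t: 16.0
position: [0.5907, 0.0772, 0.2008]
tcp_rot: [2.138, 2.297, 0.007]
force: [-0.2, 0.9, -1.4]
opening: 0.0133
grip_force: 62.3
```

```bash
python3 - <<'E'
from h import *
go(.473,-.335,.18);go(.473,-.335,.076,94.2)
E
```

```text
t 16.0 at [0.5907 0.0772 0.2008] yaw 94.1 shift [-0.4027 -0.1471  0.0198] drz None tilt [ 0.005  0.001 -1.   ]
t 16.0 at [0.5907 0.0772 0.2008] yaw 94.1 shift [-0.4027 -0.1476  0.1238] drz -0.002 tilt [ 0.005  0.001 -1.   ]
```

Call:
drive_tool:
  targets:
    - {"claw":0.0,"delta_pos":[-0.0447,-0.0164,0],"dr":[0,0,0]}
    - {"claw":0.0,"delta_pos":[-0.0447,-0.0164,0],"dr":[0,0,0]}
    - {"claw":0.0,"delta_pos":[-0.0447,-0.0164,0],"dr":[0,0,0]}
    - {"claw":0.0,"delta_pos":[-0.0447,-0.0164,0],"dr":[0,0,0]}
    - {"claw":0.0,"delta_pos":[-0.0447,-0.0164,0],"dr":[0,0,0]}
    - {"claw":0.0,"delta_pos":[-0.0447,-0.0164,0],"dr":[0,0,0]}
    - {"claw":0.0,"delta_pos":[-0.0447,-0.0164,0],"dr":[0,0,0]}
    - {"claw":0.0,"delta_pos":[-0.0447,-0.0164,0],"dr":[0,0,0]}
    - {"claw":0.0,"delta_pos":[-0.0447,-0.0164,0],"dr":[0,0,0]}
    - {"claw":0.0,"delta_pos":[0,0,0.02],"dr":[0,0,0]}
    - {"claw":0.0,"delta_pos":[0,0,0.03],"dr":[0,0,0]}
    - {"claw":0.0,"delta_pos":[0,0,0.03],"dr":[0,0,0]}
    - {"claw":0.0,"delta_pos":[0,0,0.02],"dr":[0,0,0]}
    - {"claw":0.0,"delta_pos":[0,0,0],"dr":[0,0,0]}

```text
t: 17.75
position: [0.4686, -0.334, 0.0954]
tcp_rot: [-2.135, -2.295, 0.002]
force: [0.2, -0.2, -1.1]
opening: 0.0129
grip_force: 62.1
```

```bash
python3 - <<'E'
from h import *
go(.473,-.335,.076,94.2)
c=r.get_calibration("wrist");im=r.capture("wrist");cv2.imwrite("pics/w7.png",im);np.save("w7.npy",c)
E
```

```text
t 17.75 at [ 0.4686 -0.334   0.0954] yaw 94.1 shift [-0.0014  0.0044  0.0193] drz -0.001 tilt [-0.006  0.004 -1.   ]
```

View pics/w7.png

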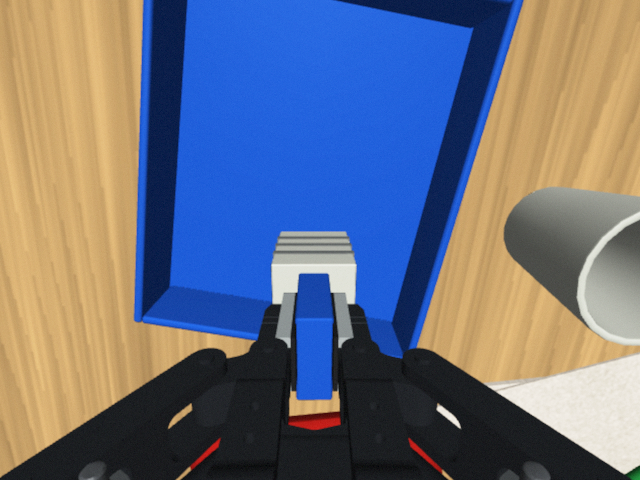

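The cartridge is held at (315,330) inside the crate near its -y wall. I'll measure the crate corners to check clearance.

```bash
python3 - <<'E'
from h import *
c=np.load("w7.npy",allow_pickle=True).item();o=r.observe()
for n,uv,z in(("floor nl",(171,287),.005),("floor fl",(188,0),.005),("floor fr",(473,27),.005),("rim nl",(140,320),.05),("rim nr",(407,355),.05),("rim fr",(520,0),.05)): print(n,np.round(ray(c,uv,z),4))
E
```

```text
floor nl [ 0.369 -0.372  0.005]
floor fl [ 0.3869 -0.194   0.005 ]
floor fr [ 0.5485 -0.1958  0.005 ]
rim nl [ 0.3678 -0.3723  0.05  ]
rim nr [ 0.5286 -0.3841  0.05  ]
rim fr [ 0.551 -0.195  0.05 ]
```

Call:
drive_tool:
  targets:
    - {"claw":0.0,"delta_pos":[0,0.002,0.01],"dr":[0,0,0]}
    - {"claw":0.0,"delta_pos":[0,0,0.009],"dr":[0,0,0]}
    - {"claw":0.0,"delta_pos":[0,0,0],"dr":[0,0,0]}
    - {"claw":0.035,"delta_pos":[0,0,0],"dr":[0,0,0]}
    - {"claw":0.035,"delta_pos":[0,0,0],"dr":[0,0,0]}
    - {"claw":0.035,"delta_pos":[0,0,0],"dr":[0,0,0]}
    - {"claw":0.035,"delta_pos":[0,0,-0.04],"dr":[0,0,0]}
    - {"claw":0.035,"delta_pos":[0,0,-0.04],"dr":[0,0,0]}
    - {"claw":0.035,"delta_pos":[0,0,-0.03],"dr":[0,0,0]}
    - {"claw":0.035,"delta_pos":[0,0,0],"dr":[0,0,0]}

```text
t: 19.05
position: [0.4747, -0.3356, 0.1924]
tcp_rot: [2.136, 2.295, 0.002]
force: [-0.9, -0.4, 0.2]
opening: 0.0346
grip_force: 0.0
```

```bash
python3 -c "
from h import *
cgo(0,-26,79)"
```

```text
t 19.05 at [ 0.4747 -0.3356  0.1924] yaw 94.1 shift [0.3479 0.1418 0.1128] drz -0.001 tilt [ 0.005 -0.003 -1.   ]
```

Call:
drive_tool:
  targets:
    - {"claw":0.035,"delta_pos":[0.0435,0.0177,0],"dr":[0,0,0]}
    - {"claw":0.035,"delta_pos":[0.0435,0.0177,0],"dr":[0,0,0]}
    - {"claw":0.035,"delta_pos":[0.0435,0.0177,0],"dr":[0,0,0]}
    - {"claw":0.035,"delta_pos":[0.0435,0.0177,0],"dr":[0,0,0]}
    - {"claw":0.035,"delta_pos":[0.0435,0.0177,0],"dr":[0,0,0]}
    - {"claw":0.035,"delta_pos":[0.0435,0.0177,0],"dr":[0,0,0]}
    - {"claw":0.035,"delta_pos":[0.0435,0.0177,0],"dr":[0,0,0]}
    - {"claw":0.035,"delta_pos":[0.0435,0.0177,0],"dr":[0,0,0]}
    - {"claw":0.035,"delta_pos":[0,0,0.03],"dr":[0,0,0]}
    - {"claw":0.035,"delta_pos":[0,0,0.02],"dr":[0,0,0]}
    - {"claw":0.035,"delta_pos":[0,0,0],"dr":[0,0,0]}
    - {"claw":0.035,"delta_pos":[0,0,0],"dr":[0,0,0]}

```text
t: 20.55
position: [0.5894, 0.0224, 0.1397]
tcp_rot: [2.14, 2.3, 0.001]
force: [-0.4, 0.0, 0.6]
opening: 0.0345
grip_force: 0.0
```

```bash
cat > look.py <<'E'
from h import *
import sys
x,y,z=map(float,sys.argv[1:4]);cgo(x,y,z)
c=r.get_calibration("wrist");im=r.capture("wrist")
m=mask(im,(105,150,60),(125,255,255));m[:,:250]=0;m[:,400:]=0
for b in blobs(m,100): 
    u=b[:,0,0];v=b[:,0,1].min(); q=ray(c,((u.min()+u.max())/2,v+6),.108)[:2]-C[:2]; print("tab",cv2.boundingRect(b),np.round([q@C[2:4]*1e3,q@C[4:]*1e3],1))
E
python3 look.py 0 -26 79
```

```text
t 20.55 at [0.5894 0.0224 0.1397] yaw 94.1 shift [-0.0013  0.0022  0.0607] drz -0.001 tilt [ 0.  0. -1.]
tab (306, 231, 26, 162) [-0.1  0.2]
```

Call:
drive_tool:
  targets:
    - {"claw":0.035,"delta_pos":[-0.001,0.001,0.03],"dr":[0,0,0]}
    - {"claw":0.035,"delta_pos":[0,0,0.02],"dr":[0,0,0]}
    - {"claw":0.035,"delta_pos":[0,0,0.01],"dr":[0,0,0]}
    - {"claw":0.035,"delta_pos":[0,0,0],"dr":[0,0,0]}
    - {"claw":0.0,"delta_pos":[0,0,0],"dr":[0,0,0]}
    - {"claw":0.0,"delta_pos":[0,0,0],"dr":[0,0,0]}
    - {"claw":0.0,"delta_pos":[0,0,0],"dr":[0,0,0]}
    - {"claw":0.0,"delta_pos":[0,0,0],"dr":[0,0,0]}
    - {"claw":0.0,"delta_pos":[0,0,-0.02],"dr":[0,0,0]}
    - {"claw":0.0,"delta_pos":[0,0,-0.03],"dr":[0,0,0]}
    - {"claw":0.0,"delta_pos":[0,0,-0.04],"dr":[0,0,0]}
    - {"claw":0.0,"delta_pos":[0,0,-0.03],"dr":[0,0,0]}
    - {"claw":0.0,"delta_pos":[0,0,0],"dr":[0,0,0]}

```text
t: 22.22
position: [0.5913, 0.0218, 0.2015]
tcp_rot: [2.138, 2.298, 0.005]
force: [-0.4, -0.3, -1.1]
opening: 0.0129
grip_force: 59.8
```

```bash
python3 - <<'E'
from h import *
go(.480,-.277,.1,94.2)
E
```

```text
t 22.23 at [0.5913 0.0218 0.2015] yaw 94.1 shift [-0.2901 -0.1329  0.1008] drz -0.001 tilt [ 0.004  0.    -1.   ]
```

Call:
drive_tool:
  targets:
    - {"claw":0.0,"delta_pos":[-0.0414,-0.019,0],"dr":[0,0,0]}
    - {"claw":0.0,"delta_pos":[-0.0414,-0.019,0],"dr":[0,0,0]}
    - {"claw":0.0,"delta_pos":[-0.0414,-0.019,0],"dr":[0,0,0]}
    - {"claw":0.0,"delta_pos":[-0.0414,-0.019,0],"dr":[0,0,0]}
    - {"claw":0.0,"delta_pos":[-0.0414,-0.019,0],"dr":[0,0,0]}
    - {"claw":0.0,"delta_pos":[-0.0414,-0.019,0],"dr":[0,0,0]}
    - {"claw":0.0,"delta_pos":[-0.0414,-0.019,0],"dr":[0,0,0]}
    - {"claw":0.0,"delta_pos":[0,0,0.03],"dr":[0,0,0]}
    - {"claw":0.0,"delta_pos":[0,0,0.03],"dr":[0,0,0]}
    - {"claw":0.0,"delta_pos":[0,0,0.03],"dr":[0,0,0]}
    - {"claw":0.0,"delta_pos":[0,0,0.015],"dr":[0,0,0]}
    - {"claw":0.0,"delta_pos":[0,0,0],"dr":[0,0,0]}

```text
t: 23.72
position: [0.4773, -0.2765, 0.0929]
tcp_rot: [-2.137, -2.297, 0.002]
force: [-0.1, -0.2, -1.0]
opening: 0.0132
grip_force: 59.8
```

```bash
python3 - <<'E'
from h import *
go(.480,-.277,.077,94.2)
E
```

```text
t 23.73 at [ 0.4773 -0.2765  0.0929] yaw 94.1 shift [-0.0007  0.0027  0.0159] drz -0.001 tilt [-0.004  0.002 -1.   ]
```

Call:
drive_tool:
  targets:
    - {"claw":0.0,"delta_pos":[0,0.002,0.01],"dr":[0,0,0]}
    - {"claw":0.0,"delta_pos":[0,0,0.007],"dr":[0,0,0]}
    - {"claw":0.0,"delta_pos":[0,0,0],"dr":[0,0,0]}
    - {"claw":0.035,"delta_pos":[0,0,0],"dr":[0,0,0]}
    - {"claw":0.035,"delta_pos":[0,0,0],"dr":[0,0,0]}
    - {"claw":0.035,"delta_pos":[0,0,0],"dr":[0,0,0]}
    - {"claw":0.035,"delta_pos":[0,0,-0.04],"dr":[0,0,0]}
    - {"claw":0.035,"delta_pos":[0,0,-0.04],"dr":[0,0,0]}
    - {"claw":0.035,"delta_pos":[0,0,-0.03],"dr":[0,0,0]}
    - {"claw":0.035,"delta_pos":[0,0,0],"dr":[0,0,0]}

```text
t: 24.98
position: [0.4821, -0.2775, 0.1902]
tcp_rot: [2.136, 2.295, 0.003]
force: [-0.0, 0.5, -0.6]
opening: 0.0348
grip_force: 0.0
```

```bash
python3 -c "
from h import *
cgo(0,-78,140)"
```

```text
t 24.98 at [ 0.4821 -0.2775  0.1902] yaw 94.1 shift [0.2383 0.1306 0.0501] drz -0.001 tilt [ 0.005 -0.003 -1.   ]
```

Call:
drive_tool:
  targets:
    - {"claw":0.035,"delta_pos":[0.0397,0.0217,0],"dr":[0,0,0]}
    - {"claw":0.035,"delta_pos":[0.0397,0.0217,0],"dr":[0,0,0]}
    - {"claw":0.035,"delta_pos":[0.0397,0.0217,0],"dr":[0,0,0]}
    - {"claw":0.035,"delta_pos":[0.0397,0.0217,0],"dr":[0,0,0]}
    - {"claw":0.035,"delta_pos":[0.0397,0.0217,0],"dr":[0,0,0]}
    - {"claw":0.035,"delta_pos":[0.0397,0.0217,0],"dr":[0,0,0]}
    - {"claw":0.035,"delta_pos":[0,0,0.03],"dr":[0,0,0]}
    - {"claw":0.035,"delta_pos":[0,0,0.02],"dr":[0,0,0]}
    - {"claw":0.035,"delta_pos":[0,0,0],"dr":[0,0,0]}
    - {"claw":0.035,"delta_pos":[0,0,0],"dr":[0,0,0]}

```text
t: 26.22
position: [0.5934, -0.0301, 0.1377]
tcp_rot: [2.14, 2.3, 0.0]
force: [0.3, 0.3, 0.7]
opening: 0.0354
grip_force: 0.0
```

```bash
python3 look.py 0 -78 79
```

```text
t 26.23 at [ 0.5934 -0.0301  0.1377] yaw 94.1 shift [-0.0007  0.0021  0.0587] drz -0.001 tilt [ 0.  0. -1.]
tab (305, 231, 26, 84) [ -0.5 -51.7]
```

Call:
drive_tool:
  targets:
    - {"claw":0.035,"delta_pos":[-0.001,0.001,0.03],"dr":[0,0,0]}
    - {"claw":0.035,"delta_pos":[0,0,0.02],"dr":[0,0,0]}
    - {"claw":0.035,"delta_pos":[0,0,0.009],"dr":[0,0,0]}
    - {"claw":0.035,"delta_pos":[0,0,0],"dr":[0,0,0]}
    - {"claw":0.0,"delta_pos":[0,0,0],"dr":[0,0,0]}
    - {"claw":0.0,"delta_pos":[0,0,0],"dr":[0,0,0]}
    - {"claw":0.0,"delta_pos":[0,0,0],"dr":[0,0,0]}
    - {"claw":0.0,"delta_pos":[0,0,0],"dr":[0,0,0]}
    - {"claw":0.0,"delta_pos":[0,0,-0.02],"dr":[0,0,0]}
    - {"claw":0.0,"delta_pos":[0,0,-0.03],"dr":[0,0,0]}
    - {"claw":0.0,"delta_pos":[0,0,-0.04],"dr":[0,0,0]}
    - {"claw":0.0,"delta_pos":[0,0,-0.03],"dr":[0,0,0]}
    - {"claw":0.0,"delta_pos":[0,0,0],"dr":[0,0,0]}

```text
t: 27.9
position: [0.5954, -0.0307, 0.2005]
tcp_rot: [2.138, 2.297, 0.005]
force: [0.2, 0.2, -0.8]
opening: 0.0129
grip_force: 60.5
```

```bash
python3 - <<'E'
from h import *
go(.487,-.217,.1,94.2)
E
```

```text
t 27.9 at [ 0.5954 -0.0307  0.2005] yaw 94.1 shift [-0.178 -0.122  0.1  ] drz -0.001 tilt [ 0.005 -0.    -1.   ]
```

Call:
drive_tool:
  targets:
    - {"claw":0.0,"delta_pos":[-0.0313,-0.0293,0],"dr":[0,0,0]}
    - {"claw":0.0,"delta_pos":[-0.0313,-0.0293,0],"dr":[0,0,0]}
    - {"claw":0.0,"delta_pos":[-0.0313,-0.0293,0],"dr":[0,0,0]}
    - {"claw":0.0,"delta_pos":[-0.0313,-0.0293,0],"dr":[0,0,0]}
    - {"claw":0.0,"delta_pos":[-0.0313,-0.0293,0],"dr":[0,0,0]}
    - {"claw":0.0,"delta_pos":[-0.0313,-0.0293,0],"dr":[0,0,0]}
    - {"claw":0.0,"delta_pos":[0,0,0.03],"dr":[0,0,0]}
    - {"claw":0.0,"delta_pos":[0,0,0.03],"dr":[0,0,0]}
    - {"claw":0.0,"delta_pos":[0,0,0.03],"dr":[0,0,0]}
    - {"claw":0.0,"delta_pos":[0,0,0.015],"dr":[0,0,0]}
    - {"claw":0.0,"delta_pos":[0,0,0],"dr":[0,0,0]}

```text
t: 29.28
position: [0.4313, -0.2303, 0.0922]
tcp_rot: [-2.137, -2.298, 0.001]
force: [0.6, 0.5, -0.8]
opening: 0.0133
grip_force: 60.4
```

```bash
python3 - <<'E'
from h import *
go(.434,-.231,.077,94.2)
E
```

```text
t 29.27 at [ 0.4313 -0.2303  0.0922] yaw 94.1 shift [-0.0009  0.0027  0.0152] drz -0.001 tilt [-0.003  0.002 -1.   ]
```

Call:
drive_tool:
  targets:
    - {"claw":0.0,"delta_pos":[0,0.002,0.01],"dr":[0,0,0]}
    - {"claw":0.0,"delta_pos":[0,0,0.006],"dr":[0,0,0]}
    - {"claw":0.0,"delta_pos":[0,0,0],"dr":[0,0,0]}
    - {"claw":0.035,"delta_pos":[0,0,0],"dr":[0,0,0]}
    - {"claw":0.035,"delta_pos":[0,0,0],"dr":[0,0,0]}
    - {"claw":0.035,"delta_pos":[0,0,0],"dr":[0,0,0]}
    - {"claw":0.035,"delta_pos":[0,0,-0.04],"dr":[0,0,0]}
    - {"claw":0.035,"delta_pos":[0,0,-0.04],"dr":[0,0,0]}
    - {"claw":0.035,"delta_pos":[0,0,-0.03],"dr":[0,0,0]}
    - {"claw":0.05,"delta_pos":[0.04,0.04,-0.01],"dr":[0,0,0]}
    - {"claw":0.05,"delta_pos":[0.045,0.04,0],"dr":[0,0,0]}
    - {"claw":0.05,"delta_pos":[0.045,0.04,0],"dr":[0,0,0]}
    - {"claw":0.05,"delta_pos":[0.045,0.04,0],"dr":[0,0,0]}
    - {"claw":0.05,"delta_pos":[0.045,0,0],"dr":[0,0,0]}
    - {"claw":0.05,"delta_pos":[0.045,0,0],"dr":[0,0,0]}
    - {"claw":0.05,"delta_pos":[0.04,0,0],"dr":[0,0,0]}
    - {"claw":0.05,"delta_pos":[0,0,0],"dr":[0,0,0]}

```text
t: 31.4
position: [0.571, 0.0902, 0.198]
tcp_rot: [-2.129, -2.307, -0.004]
force: [-0.3, -0.2, 0.1]
opening: 0.0499
grip_force: 0.0
```

```bash
python3 - <<'E'
from h import *
cgo(59,123.5,71)
c=r.get_calibration("wrist");im=r.capture("wrist");np.save("w8.npy",c);cv2.imwrite("pics/w8.png",im)
t=r.capture("top");cv2.imwrite("pics/top8.png",t)
cv2.imwrite("pics/v8.png",np.hstack([cv2.resize(im,(400,300)),cv2.resize(t,(400,300))]))
E
```

```text
t 31.4 at [0.571  0.0902 0.198 ] yaw 94.6 shift [0.0782 0.0752 0.1273] drz 0.007 tilt [ 0.     0.003 -1.   ]
```

View pics/v8.png

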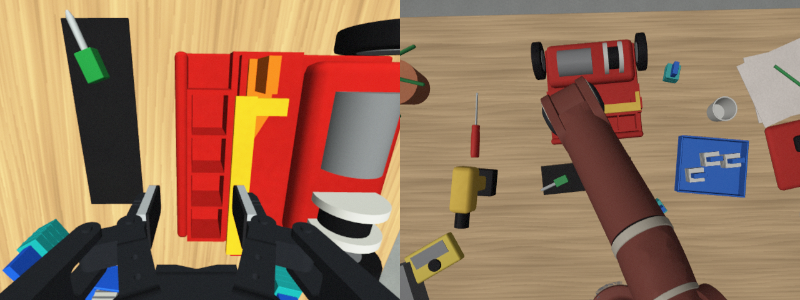

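All four cells are empty, the three cartridges stand in the crate, and the wedge is still in place. I'll measure the wedge's rear edge from w8 before grasping it again.

```bash
python3 - <<'E'
from h import *
for n in("w6","w8"):
    c=np.load(n+".npy",allow_pickle=True).item();im=cv2.imread(f"pics/{n}.png")
    def cl(uv,z):
        q=ray(c,uv,z)[:2]-C[:2]; return np.round([q@C[2:4]*1e3,q@C[4:]*1e3],1)
    m=mask(im,(8,150,90),(17,255,255));m[:,:330]=0;m[220:]=0
    b=blobs(m)[0];x,y,w,h=cv2.boundingRect(b);print(n,x,y,w,h,cl((x,y),.04),cl((x+w,y),.04),cl((x+w/2,y),.04))
E
```

```text
w6 369 122 48 58 [ 44.3 144.3] [ 83.9 144.1] [ 64.1 144.2]
w8 383 88 68 69 [ 36.6 150.4] [ 88.9 150.8] [ 62.7 150.6]
```

Call:
drive_tool:
  targets:
    - {"claw":0.035,"delta_pos":[0.0265,0.025,0.01],"dr":[0,0,0.006]}
    - {"claw":0.035,"delta_pos":[0.0265,0.025,0.02],"dr":[0,0,0]}
    - {"claw":0.035,"delta_pos":[0.0265,0.0252,0.02],"dr":[0,0,0]}
    - {"claw":0.035,"delta_pos":[0,0,0],"dr":[0,0,0]}
    - {"claw":0.035,"delta_pos":[0,0,0],"dr":[0,0,0]}

```text
t: 32.12
position: [0.642, 0.1667, 0.1474]
tcp_rot: [2.149, 2.29, -0.003]
force: [-0.4, -1.4, -0.4]
opening: 0.0348
grip_force: 0.0
```

```bash
python3 - <<'E'
from h import *
cgo(59,125,71)
o=r.observe();R=Ro.from_rotvec(o["tcp_rot"]).as_matrix();c=r.get_calibration("wrist");im=r.capture("wrist")
m=mask(im,(8,150,90),(17,255,255));m[:,:200]=0;m[:,450:]=0
for b in blobs(m)[:2]:
    x,y,w,h=cv2.boundingRect(b);print(x,y,w,h,[np.round(R.T@(ray(c,(u,y),.04)-o["position"]),4) for u in(x,x+w)])
cv2.imwrite("pics/w9.png",im)
E
```

```text
t 32.12 at [0.642  0.1667 0.1474] yaw 93.6 shift [ 0.0097 -0.0018  0.0764] drz -0.01 tilt [-0.    -0.002 -1.   ]
271 199 65 88 [array([ 0.0288, -0.0304,  0.1074]), array([0.0289, 0.0152, 0.1074])]
305 304 50 39 [array([-0.0534, -0.0071,  0.1075]), array([-0.0534,  0.0315,  0.1075])]
```

Call:
drive_tool:
  targets:
    - {"claw":0.035,"delta_pos":[0.005,-0.0005,0.02],"dr":[0,0,-0.01]}
    - {"claw":0.035,"delta_pos":[0.005,-0.0005,0.025],"dr":[0,0,0]}
    - {"claw":0.035,"delta_pos":[0,0,0.02],"dr":[0,0,0]}
    - {"claw":0.035,"delta_pos":[0,0,0.01],"dr":[0,0,0]}
    - {"claw":0.035,"delta_pos":[0,0,0],"dr":[0,0,0]}
    - {"claw":0.0,"delta_pos":[0,0,0],"dr":[0,0,0]}
    - {"claw":0.0,"delta_pos":[0,0,0],"dr":[0,0,0]}
    - {"claw":0.0,"delta_pos":[0,0,0],"dr":[0,0,0]}
    - {"claw":0.0,"delta_pos":[0,0,0],"dr":[0,0,0]}
  force: 100

```text
t: 33.3
position: [0.6402, 0.1795, 0.0735]
tcp_rot: [2.135, 2.304, 0.001]
force: [-1.9, 0.3, 4.2]
opening: 0.0108
grip_force: 97.8
```

Call:
drive_tool:
  targets:
    - {"claw":0.0,"delta_pos":[0.005,0,0],"dr":[0,0,0]}
    - {"claw":0.0,"delta_pos":[0.005,0,0],"dr":[0,0,0]}
    - {"claw":0.0,"delta_pos":[0.005,0,0],"dr":[0,0,0]}
    - {"claw":0.0,"delta_pos":[0.005,0,0],"dr":[0,0,0]}
    - {"claw":0.0,"delta_pos":[0.005,0,0],"dr":[0,0,0]}
    - {"claw":0.0,"delta_pos":[0.005,0,0],"dr":[0,0,0]}
    - {"claw":0.0,"delta_pos":[0,0,0],"dr":[0,0,0]}

```text
t: 34.17
position: [0.6386, 0.2039, 0.0734]
tcp_rot: [2.135, 2.297, -0.01]
force: [-2.5, -6.9, 7.7]
opening: 0.0107
grip_force: 98.3
```

Call:
drive_tool:
  targets:
    - {"claw":0.0,"delta_pos":[0.006,0,-0.001],"dr":[0,0,0]}
    - {"claw":0.0,"delta_pos":[0.008,0,-0.001],"dr":[0,0,0]}
    - {"claw":0.0,"delta_pos":[0.008,0,0],"dr":[0,0,0]}
    - {"claw":0.0,"delta_pos":[0.008,0,0],"dr":[0,0,0]}
    - {"claw":0.0,"delta_pos":[0.008,0,0],"dr":[0,0,0]}
    - {"claw":0.0,"delta_pos":[0.008,0,0],"dr":[0,0,0]}
    - {"claw":0.0,"delta_pos":[0.006,0,0],"dr":[0,0,0]}
    - {"claw":0.0,"delta_pos":[0,0,0],"dr":[0,0,0]}
    - {"claw":0.0,"delta_pos":[0,0,-0.03],"dr":[0,0,0]}
    - {"claw":0.0,"delta_pos":[0,0,-0.04],"dr":[0,0,0]}
    - {"claw":0.0,"delta_pos":[0,0,-0.03],"dr":[0,0,0]}
    - {"claw":0.0,"delta_pos":[0,0,0],"dr":[0,0,0]}

```text
t: 35.67
position: [0.6341, 0.2627, 0.1773]
tcp_rot: [-2.135, -2.304, -0.008]
force: [0.6, -0.8, -2.9]
opening: 0.0109
grip_force: 99.3
```

```bash
python3 - <<'E'
from h import *
go(.452,.035,.12,115);print(r.observe()["force"])
c=r.get_calibration("wrist");im=r.capture("wrist");cv2.imwrite("pics/w10.png",im);np.save("w10.npy",c)
m=mask(im,(8,150,90),(17,255,255));b=blobs(m)[0];print(cv2.boundingRect(b))
t=r.capture("top");cv2.imwrite("pics/top10.png",t);ct=r.get_calibration("top")
for n,lo,hi in(("green",(50,100,60),(80,255,255)),("yellow",(18,180,100),(30,255,255))):
    for b in blobs(mask(t,lo,hi))[:5]: print(n,cv2.boundingRect(b),np.round(ray(ct,cv2.minAreaRect(b)[0],.027)[:2],3))
b=blobs(mask(im,(50,100,60),(80,255,255)));print("wrist green",[(cv2.boundingRect(x),np.round(ray(c,cv2.minAreaRect(x)[0],.027)[:2],3)) for x in b])
E
```

```text
t 35.67 at [0.6341 0.2627 0.1773] yaw 94.4 shift [-0.2134 -0.1991  0.0558] drz -0.36 tilt [ 0.003  0.004 -1.   ]
[ 0.58463689 -0.81693285 -2.93908271]
(281, 252, 66, 178)
green (598, 104, 42, 34) [ 0.73  -0.525]
green (0, 124, 40, 14) [0.736 0.621]
green (0, 72, 24, 16) [0.836 0.636]
wrist green [((50, 270, 51, 55), array([0.428, 0.176]))]
```

Call:
drive_tool:
  targets:
    - {"claw":0.0,"delta_pos":[-0.028,-0.0334,0],"dr":[0,0,0]}
    - {"claw":0.0,"delta_pos":[-0.028,-0.0334,0],"dr":[0,0,0]}
    - {"claw":0.0,"delta_pos":[-0.028,-0.0334,0],"dr":[0,0,0]}
    - {"claw":0.0,"delta_pos":[-0.028,-0.0334,0],"dr":[0,0,0]}
    - {"claw":0.0,"delta_pos":[-0.028,-0.0334,0],"dr":[0,0,0]}
    - {"claw":0.0,"delta_pos":[-0.028,-0.0334,0],"dr":[0,0,0]}
    - {"claw":0.0,"delta_pos":[0,0,0.03],"dr":[0,0,0]}
    - {"claw":0.0,"delta_pos":[0,0,0.03],"dr":[0,0,0]}
    - {"claw":0.0,"delta_pos":[0,0,0.03],"dr":[0,0,0]}
    - {"claw":0.0,"delta_pos":[0,0,0.02],"dr":[0,0,0]}
    - {"claw":0.0,"delta_pos":[0,0,0],"dr":[0,0,0]}
    - {"claw":0.0,"delta_pos":[0,0,0],"dr":[0,0,0]}

```text
t: 37.28
position: [0.4464, 0.0784, 0.0645]
tcp_rot: [-2.135, -2.304, 0.001]
force: [-0.6, -0.1, -2.5]
opening: 0.0108
grip_force: 99.0
```

```bash
python3 - <<'E'
from h import *
go(.447,.08,.038,95)
c=r.get_calibration("wrist");im=r.capture("wrist");cv2.imwrite("pics/w11.png",im);np.save("w11.npy",c)
m=mask(im,(8,150,90),(17,255,255));b=blobs(m)[0];print(cv2.boundingRect(b))
k=mask(im,(0,0,0),(179,255,45));k[300:]=0
b=blobs(k)[0];print("mat",[np.round(ray(c,p,.003)[:2],3).tolist() for p in cv2.boxPoints(cv2.minAreaRect(b))],cv2.boundingRect(b))
b=blobs(mask(im,(50,100,60),(80,255,255)));print("wrist green",[(cv2.boundingRect(x),np.round(ray(c,cv2.minAreaRect(x)[0],.027)[:2],3)) for x in b])
E
```

```text
t 37.27 at [0.4464 0.0784 0.0645] yaw 94.4 shift [0.0015 0.0007 0.0265] drz -0.011 tilt [-0.001  0.    -1.   ]
(281, 252, 66, 178)
mat [[0.379, 0.048], [0.382, 0.211], [0.47, 0.218], [0.492, 0.057]] (203, 0, 182, 300)
wrist green [((241, 33, 79, 104), array([0.424, 0.174]))]
```

Call:
drive_tool:
  targets:
    - {"claw":0.0,"delta_pos":[0,0,0.012],"dr":[0,0,0]}
    - {"claw":0.0,"delta_pos":[0,0,0.01],"dr":[0,0,0]}
    - {"claw":0.0,"delta_pos":[0,0,0.005],"dr":[0,0,0]}
    - {"claw":0.0,"delta_pos":[0,0,0],"dr":[0,0,0]}
    - {"claw":0.035,"delta_pos":[0,0,0],"dr":[0,0,0]}
    - {"claw":0.035,"delta_pos":[0,0,0],"dr":[0,0,0]}
    - {"claw":0.035,"delta_pos":[0,0,0],"dr":[0,0,0]}
    - {"claw":0.035,"delta_pos":[0,0,-0.03],"dr":[0,0,0]}
    - {"claw":0.035,"delta_pos":[0,0,-0.04],"dr":[0,0,0]}
    - {"claw":0.05,"delta_pos":[0,0,-0.04],"dr":[0,0,0]}
    - {"claw":0.05,"delta_pos":[0.03,0,-0.03],"dr":[0,0,0]}
    - {"claw":0.05,"delta_pos":[0.03,0,0],"dr":[0,0,0]}
    - {"claw":0.05,"delta_pos":[0,0,0],"dr":[0,0,0]}
    - {"claw":0.05,"delta_pos":[0,0,0],"dr":[0,0,0]}

```text
t: 39.08
position: [0.4418, 0.1371, 0.1772]
tcp_rot: [2.136, 2.304, -0.003]
force: [-0.7, 0.1, -0.7]
opening: 0.0501
grip_force: 0.0
```

```bash
python3 - <<'E'
from h import *
c=r.get_calibration("wrist");im=r.capture("wrist");cv2.imwrite("pics/w12.png",im);np.save("w12.npy",c)
m=mask(im,(8,150,90),(17,255,255));
for b in blobs(m)[:2]: print("orange",cv2.boundingRect(b),np.round(ray(c,cv2.minAreaRect(b)[0],.025)[:2],3))
b=blobs(mask(im,(50,80,40),(80,255,255)))[0];rc=cv2.minAreaRect(b);print("green",np.round(rc[0]),np.round(rc[1]),rc[2],[np.round(ray(c,p,.027)[:2],4).tolist() for p in cv2.boxPoints(rc)])
print(cv2.boundingRect(b))
y=mask(im,(18,200,100),(32,255,255));y[:,:330]=0
q=lambda uv,z:(lambda w:np.round([w@C[2:4]*1e3,w@C[4:]*1e3],1))(ray(c,uv,z)[:2]-C[:2])
for b in blobs(y)[:3]:
    x,yy,w,h=cv2.boundingRect(b);print("yellow",x,yy,w,h)
    for v in range(yy+15,yy+h-10,20): print(q((np.where(y[v,x:x+w])[0][0]+x-.5,v),.076))
go(.424,.174,.02,115)
E
```

```text
orange (297, 259, 36, 114) [0.449 0.048]
green [296. 177.] [52. 32.] 68.96248626708984 [[0.4038, 0.1872], [0.4269, 0.1978], [0.4447, 0.1604], [0.4208, 0.1489]]
(273, 148, 45, 58)
yellow 505 234 111 151
[11.2 94.8]
[10.4 79.3]
[10.4 63.3]
[10.3 46.7]
[10.3 29.4]
[10.3 11.4]
[18.2 -7.3]
t 39.12 at [0.4419 0.1367 0.1771] yaw 94.3 shift [ 0.0387 -0.0148  0.157 ] drz -0.362 tilt [-0.001 -0.001 -1.   ]
```

Call:
drive_tool:
  targets:
    - {"claw":0.05,"delta_pos":[0,0,0],"dr":[0,0,-0.172]}
    - {"claw":0.05,"delta_pos":[0,0,0],"dr":[0,0,-0.172]}
    - {"claw":0.05,"delta_pos":[0.02,-0.0007,0.03],"dr":[0,0,0]}
    - {"claw":0.05,"delta_pos":[0.021,-0.0007,0.03],"dr":[0,0,0]}
    - {"claw":0.05,"delta_pos":[0,0,0.027],"dr":[0,0,0]}
    - {"claw":0.05,"delta_pos":[0,0,0],"dr":[0,0,0]}
    - {"claw":0.05,"delta_pos":[0,0,0],"dr":[0,0,0]}

```text
t: 40.0
position: [0.4248, 0.1744, 0.091]
tcp_rot: [1.711, 2.634, 0.001]
force: [0.7, 0.1, 0.3]
opening: 0.05
grip_force: 0.0
```

```bash
cat > pin.py <<'E'
from h import *
import sys
zt=float(sys.argv[1]) # height of the head's top
o=r.observe();R=Ro.from_rotvec(o["tcp_rot"]).as_matrix();c=r.get_calibration("wrist");im=r.capture("wrist");cv2.imwrite(f"pics/{sys.argv[2]}.png",im);np.save(sys.argv[2],c)
hsv=cv2.cvtColor(im,cv2.COLOR_BGR2HSV)
b=blobs(mask(im,(50,80,40),(80,255,255)))[0];x,y,w,h=cv2.boundingRect(b);print("green",x,y,w,h,"yaw",round(yaw(),2),np.round(o["position"],4))
T=lambda uv,z:np.round(R.T@(ray(c,uv,z)-o["position"])*1e3,1)
print("V down column",hsv[y:y+h:4,x+w//2,2],"hull",[tuple(map(int,p)) for p in cv2.approxPolyDP(b,3,True)[:,0]])
print("top far edge(lo v at bottom z)",T((x+w/2,y),zt-.024),"near edge top",T((x+w/2,y+h),zt),"sides",T((x,y+h-3),zt),T((x+w,y+h-3),zt))
g=mask(im,(0,0,110),(179,45,255));g[y:]=0;g[:,:x-20]=0;g[:,x+w+20:]=0
for s in blobs(g,40)[:1]:
    X=cv2.boundingRect(s);print("shank",X);p=s[:,0];tip=p[p[:,1].argmin()];print("tip",tip,T(tip,zt-.012)); 
    v=cv2.fitLine(s,2,0,.01,.01).ravel();a=T((v[2]-v[0]/v[1]*20,v[3]-20),zt-.012);d=T((v[2]+v[0]/v[1]*20,v[3]+20),zt-.012);print("axis dir",a-d,"deg",np.degrees(np.arctan2((a-d)[1],(a-d)[0])),"mid",(a+d)/2)
E
python3 pin.py .027 w13
```

```text
green 291 221 41 71 yaw 113.98 [0.4248 0.1744 0.091 ]
V down column [175 173  96 131 130 128 131 133 130 129 130 131 126 132 132 133 129 129] hull [(294, 221), (293, 290), (330, 290), (329, 222), (319, 221), (317, 227), (307, 228), (302, 221)]
top far edge(lo v at bottom z) [18.1 -1.6 88. ] near edge top [-21.7  -1.4  64. ] sides [-19.7 -14.3  64. ] [-19.6  11.5  64. ]
shank (305, 143, 14, 78)
tip [308 143] [68.5 -3.5 76. ]
axis dir [24.2 -0.1  0. ] deg -0.23675807190710982 mid [44.9  -1.55 76.  ]
```

Call:
drive_tool:
  targets:
    - {"claw":0.05,"delta_pos":[-0.0017,-0.0014,0.03],"dr":[0,0,0]}
    - {"claw":0.05,"delta_pos":[0,0,0.025],"dr":[0,0,0]}
    - {"claw":0.05,"delta_pos":[0,0,0.02],"dr":[0,0,0]}
    - {"claw":0.05,"delta_pos":[0,0,0.008],"dr":[0,0,0]}
    - {"claw":0.05,"delta_pos":[0,0,0],"dr":[0,0,0]}
    - {"claw":0.05,"delta_pos":[0,0,0],"dr":[0,0,0]}
    - {"claw":0.0,"delta_pos":[0,0,0],"dr":[0,0,0]}
    - {"claw":0.0,"delta_pos":[0,0,0],"dr":[0,0,0]}
    - {"claw":0.0,"delta_pos":[0,0,0],"dr":[0,0,0]}
    - {"claw":0.0,"delta_pos":[0,0,0],"dr":[0,0,0]}
  force: 80

```text
t: 41.3
position: [0.4239, 0.1729, 0.0084]
tcp_rot: [1.709, 2.635, 0.001]
force: [-0.8, -0.7, 5.1]
opening: 0.0222
grip_force: 78.7
```

```bash
python3 pin.py .027 w14
```

```text
green 283 267 63 111 yaw 114.07 [0.4239 0.1729 0.0084]
V down column [180 177 179 179 126  95 141 136 133 135 135 133 131 136 133 132 133 129
 132 132 129 135 134 132 134 129 133 132] hull [(340, 268), (327, 267), (326, 278), (320, 283), (305, 282), (301, 268), (287, 269), (283, 288), (287, 377), (343, 374), (345, 291)]
top far edge(lo v at bottom z) [19.4  0.3  5.4] near edge top [-20.2   0.4 -18.6] sides [-18.7 -12.6 -18.6] [-18.7  13.3 -18.5]
shank (303, 152, 23, 115)
tip [312 152] [69.8 -0.6 -6.6]
axis dir [15.8 -0.1  0. ] deg -0.3626266739625137 mid [47.1   0.25 -6.6 ]
```

Call:
drive_tool:
  targets:
    - {"claw":0.0,"delta_pos":[0,0,-0.03],"dr":[0,0,0]}
    - {"claw":0.0,"delta_pos":[0,0,-0.04],"dr":[0,0,0]}
    - {"claw":0.0,"delta_pos":[0,0,-0.04],"dr":[0,0,0]}
    - {"claw":0.0,"delta_pos":[0,0,-0.04],"dr":[0,0,0]}
    - {"claw":0.0,"delta_pos":[0,0,0],"dr":[0,0,0.174]}
    - {"claw":0.0,"delta_pos":[0,0,0],"dr":[0,0,0.173]}
    - {"claw":0.0,"delta_pos":[0,0,0],"dr":[0,0,0]}

```text
t: 42.22
position: [0.4233, 0.1727, 0.1578]
tcp_rot: [2.136, 2.303, -0.0]
force: [0.8, 0.6, -0.8]
opening: 0.0222
grip_force: 78.5
```

```bash
python3 -c "
from h import *
cgo(52,-215,100)"
```

```text
t 42.23 at [0.4233 0.1727 0.1578] yaw 94.3 shift [-0.3527  0.2082  0.0581] drz 0.002 tilt [ 0.    -0.001 -1.   ]
```

Call:
drive_tool:
  targets:
    - {"claw":0.0,"delta_pos":[-0.0392,0.0231,0],"dr":[0,0,0]}
    - {"claw":0.0,"delta_pos":[-0.0392,0.0231,0],"dr":[0,0,0]}
    - {"claw":0.0,"delta_pos":[-0.0392,0.0231,0],"dr":[0,0,0]}
    - {"claw":0.0,"delta_pos":[-0.0392,0.0231,0],"dr":[0,0,0]}
    - {"claw":0.0,"delta_pos":[-0.0392,0.0231,0],"dr":[0,0,0]}
    - {"claw":0.0,"delta_pos":[-0.0392,0.0231,0],"dr":[0,0,0]}
    - {"claw":0.0,"delta_pos":[-0.0392,0.0231,0],"dr":[0,0,0]}
    - {"claw":0.0,"delta_pos":[-0.0392,0.0231,0],"dr":[0,0,0]}
    - {"claw":0.0,"delta_pos":[-0.0392,0.0231,0],"dr":[0,0,0]}
    - {"claw":0.0,"delta_pos":[0,0,0.03],"dr":[0,0,0]}
    - {"claw":0.0,"delta_pos":[0,0,0.028],"dr":[0,0,0]}
    - {"claw":0.0,"delta_pos":[0,0,0],"dr":[0,0,0]}
    - {"claw":0.0,"delta_pos":[0,0,0],"dr":[0,0,0]}

```text
t: 43.85
position: [0.6572, -0.1637, 0.1004]
tcp_rot: [2.137, 2.302, 0.002]
force: [0.4, 0.4, 0.8]
opening: 0.0223
grip_force: 78.6
```

```bash
python3 - <<'E'
from h import *
cgo(52,-210,49.4)
c=r.get_calibration("wrist");im=r.capture("wrist");cv2.imwrite("pics/w15.png",im);np.save("w15.npy",c)
W=lambda x,y,z:[*(C[:2]+C[2:4]*x/1e3+C[4:]*y/1e3),z/1e3]
for P in((36,-125,72),(68,-125,72),(36,-119,72),(68,-119,72)): print(P,np.round(proj(c,W(*P))))
b=blobs(mask(im,(50,80,40),(80,255,255)));print([cv2.boundingRect(x) for x in b])
cv2.imwrite("pics/v15.png",cv2.resize(im[100:340,200:440],None,fx=2.5,fy=2.5,interpolation=cv2.INTER_CUBIC))
E
```

```text
t 43.85 at [ 0.6572 -0.1637  0.1004] yaw 94.3 shift [0.0052 0.0001 0.051 ] drz 0.001 tilt [ 0.001  0.    -1.   ]
(36, -125, 72) [279.  98.]
(68, -125, 72) [351.  98.]
(36, -119, 72) [278.  83.]
(68, -119, 72) [352.  84.]
[(283, 268, 62, 109)]
```

View pics/v15.png

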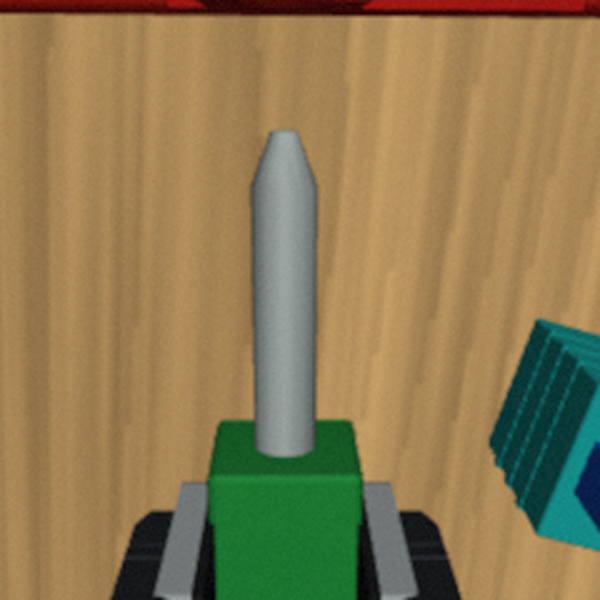

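The pin is held straight, with its shank at u≈314 and its tip at row 152. The turquoise look-alike stands to the right at u≈396. I'll check its clearance and where the outer plate's edges are.

```bash
python3 - <<'E'
from h import *
c=np.load("w15.npy",allow_pickle=True).item();im=cv2.imread("pics/w15.png");o=r.observe();R=Ro.from_rotvec(o["tcp_rot"]).as_matrix()
for uv,z in(((396,276),.054),((396,276),.03),((416,228),.054),((416,228),.0),((430,300),.096)): print(uv,z,np.round(R.T@(ray(c,uv,z)-o["position"])*1e3,1)[:2])
for v in(88,92,96): print(v,[int(x) for x in im[v,268:364:2,2]])
print([int(x) for x in im[60:110:2,300,2]])
cv2.imwrite("pics/v15b.png",cv2.resize(im[0:120,220:420],None,fx=4,fy=4,interpolation=cv2.INTER_CUBIC))
E
```

```text
(396, 276) 0.054 [-2.9 46.1]
(396, 276) 0.03 [-13.5  52. ]
(416, 228) 0.054 [25.5 55. ]
(416, 228) 0.0 [ 9.9 70.7]
(430, 300) 0.096 [ 3.7 52. ]
88 [153, 152, 155, 155, 160, 168, 165, 165, 169, 164, 163, 165, 162, 163, 164, 164, 164, 164, 161, 163, 164, 164, 163, 165, 163, 165, 164, 162, 162, 158, 162, 164, 164, 163, 165, 163, 166, 164, 164, 164, 161, 159, 156, 154, 159, 156, 155, 156]
92 [153, 152, 153, 155, 159, 165, 167, 166, 166, 164, 167, 164, 163, 167, 164, 161, 166, 161, 161, 163, 163, 164, 161, 165, 161, 161, 161, 162, 161, 161, 164, 160, 164, 166, 163, 160, 162, 163, 163, 162, 161, 155, 158, 152, 153, 159, 157, 154]
96 [153, 155, 152, 154, 157, 165, 166, 166, 164, 166, 163, 162, 161, 162, 162, 164, 162, 161, 162, 161, 163, 163, 164, 162, 161, 160, 162, 160, 164, 165, 163, 163, 166, 165, 164, 163, 160, 159, 162, 165, 160, 155, 157, 155, 156, 154, 154, 156]
[208, 207, 207, 207, 208, 208, 210, 210, 210, 210, 210, 208, 129, 161, 164, 163, 166, 164, 162, 164, 65, 51, 47, 119, 152]
```

View pics/v15b.png

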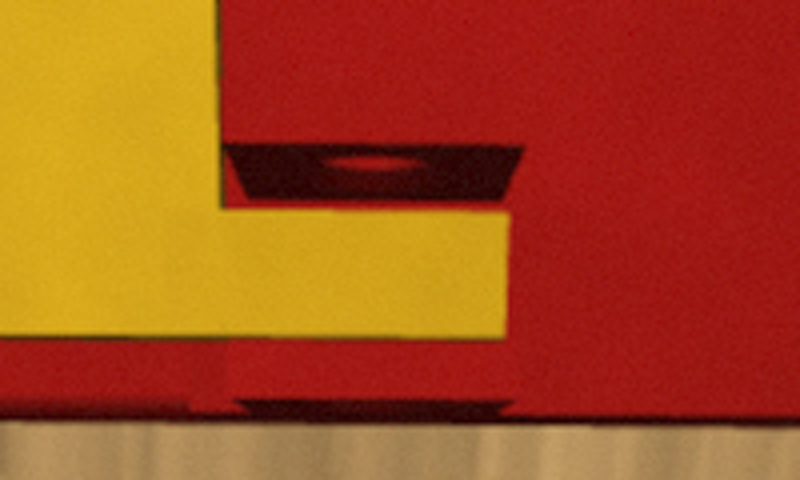

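The outer plate's top edge runs from u=278 to 349 at row 100, so its centre is at u=313.4. The catch tongue is in line behind it. Next I work out the lateral correction relative to the shank.

```bash
python3 - <<'E'
from h import *
c=np.load("w15.npy",allow_pickle=True).item();o=r.observe();R=Ro.from_rotvec(o["tcp_rot"]).as_matrix()
T=lambda uv,z:np.round(R.T@(ray(c,uv,z)-o["position"])*1e3,1)
print("plate",T((278,100),.072),T((348.7,100),.072),"tongue yel",T((347,84),.076))
z=o["position"][2]+.0066
print("tip",T((200+285/2.5,100+130/2.5),z),"base",T((200+286/2.5,100+440/2.5),z),"t",o["t"])
cgo(52,-210,49.4)
E
```

```text
plate [ 89.5 -16.5  29. ] [89.6 14.7 29. ] tongue yel [95.7 13.4 25. ]
tip [69.9 -0.6 -6.6] base [20.6 -0.3 -6.6] t 43.9
t 43.9 at [ 0.6576 -0.1637  0.101 ] yaw 94.2 shift [ 0.0053 -0.0004  0.0516] drz 0.001 tilt [ 0.003 -0.    -1.   ]
```

Call:
drive_tool:
  targets:
    - {"claw":0.0,"delta_pos":[0,-0.0005,0.02],"dr":[0,0,0]}
    - {"claw":0.0,"delta_pos":[0,0,0.02],"dr":[0,0,0]}
    - {"claw":0.0,"delta_pos":[0,0,0.0113],"dr":[0,0,0]}
    - {"claw":0.0,"delta_pos":[0,0,0],"dr":[0,0,0]}
    - {"claw":0.0,"delta_pos":[0,0,0],"dr":[0,0,0]}

```text
t: 44.52
position: [0.6566, -0.1638, 0.0485]
tcp_rot: [2.138, 2.301, 0.001]
force: [-0.5, -0.1, -0.8]
opening: 0.0224
grip_force: 78.6
```

```bash
python3 pin.py .068 w16; python3 - <<'E'
from h import *
cgo(52,-210,49.4)
c=np.load("w16.npy",allow_pickle=True).item();im=cv2.imread("pics/w16.png")
W=lambda x,y,z:[*(C[:2]+C[2:4]*x/1e3+C[4:]*y/1e3),z/1e3]
print(np.round(proj(c,W(35.5,-126,72))),np.round(proj(c,W(67.5,-126,72))))
print([int(x) for x in im[:60:2,314,2]],[int(x) for x in im[:60:2,314,1]])
E
```

```text
green 283 268 62 109 yaw 94.19 [ 0.6566 -0.1638  0.0485]
V down column [156 153 158 151  87  85 128 115 116 115 115 115 111 113 114 115 113 111
 112 114 113 113 112 115 112 112 113  96] hull [(290, 268), (283, 291), (285, 372), (288, 376), (340, 376), (344, 309), (340, 270), (326, 268), (323, 281), (308, 283), (301, 278), (300, 268)]
top far edge(lo v at bottom z) [19.2 -0.1  4.5] near edge top [-19.   -0.1 -19.5] sides [-17.5 -12.7 -19.5] [-17.5  12.6 -19.4]
shank (303, 152, 22, 116)
tip [310 152] [69.9 -1.6 -7.5]
axis dir [15.7  0.1  0. ] deg 0.36493633573064554 mid [47.25 -0.35 -7.5 ]
t 44.58 at [ 0.6568 -0.1638  0.0489] yaw 94.2 shift [ 0.0053  0.0006 -0.0005] drz -0.0 tilt [ 0.001 -0.    -1.   ]
[263.  91.] [368.  91.]
[49, 158, 160, 156, 159, 126, 72, 63, 66, 149, 204, 203, 204, 203, 202, 206, 204, 203, 203, 206, 204, 205, 206, 205, 204, 206, 203, 206, 205, 205] [14, 23, 25, 22, 24, 19, 17, 3, 6, 104, 159, 155, 158, 155, 157, 160, 158, 161, 160, 159, 156, 159, 160, 159, 160, 163, 157, 158, 159, 161]
```

```bash
python3 - <<'E'
import cv2
im=cv2.imread("pics/w16.png");print([tuple(map(int,im[v,314])) for v in range(60,110,3)])
for v in(80,86,90):print(v,[int(x) for x in im[v,240:400:3,2]])
E
```

```text
[(25, 159, 204), (28, 159, 205), (13, 84, 108), (17, 22, 158), (19, 20, 158), (23, 25, 161), (20, 23, 157), (22, 26, 160), (19, 20, 156), (22, 25, 158), (6, 7, 47), (13, 16, 72), (5, 3, 43), (8, 9, 45), (72, 112, 148), (84, 132, 166), (85, 131, 167)]
80 [150, 155, 153, 154, 151, 149, 148, 156, 165, 163, 163, 160, 162, 159, 157, 157, 158, 156, 158, 159, 157, 156, 159, 158, 159, 158, 160, 158, 158, 159, 157, 159, 161, 156, 162, 158, 160, 159, 157, 158, 157, 158, 155, 147, 149, 149, 149, 154, 154, 153, 156, 157, 158, 152]
86 [155, 154, 155, 153, 150, 148, 150, 149, 166, 159, 162, 158, 162, 157, 156, 158, 159, 157, 158, 160, 157, 160, 157, 158, 159, 158, 155, 159, 156, 156, 159, 159, 164, 159, 156, 159, 157, 156, 156, 155, 159, 157, 158, 153, 153, 152, 152, 152, 150, 155, 155, 154, 152, 153]
90 [154, 153, 156, 155, 151, 149, 151, 153, 97, 45, 52, 48, 49, 47, 50, 50, 47, 49, 43, 46, 44, 44, 49, 47, 51, 45, 48, 56, 63, 64, 62, 63, 64, 62, 62, 63, 58, 63, 61, 63, 63, 62, 143, 153, 151, 151, 154, 154, 151, 154, 156, 151, 154, 154]
```

The plate is centred at u≈314.5, in line with the shank, so I insert now.

Call:
drive_tool:
  targets:
    - {"claw":0.0,"delta_pos":[0.01,0,0],"dr":[0,0,0]}
    - {"claw":0.0,"delta_pos":[0.01,0,0],"dr":[0,0,0]}
    - {"claw":0.0,"delta_pos":[0.006,0,0],"dr":[0,0,0]}
    - {"claw":0.0,"delta_pos":[0.006,0,0],"dr":[0,0,0]}
    - {"claw":0.0,"delta_pos":[0,0,0],"dr":[0,0,0]}

```text
t: 45.2
position: [0.6538, -0.131, 0.0483]
tcp_rot: [-2.137, -2.302, -0.001]
force: [-0.6, 0.1, -0.1]
opening: 0.022
grip_force: 78.6
```

Call:
drive_tool:
  targets:
    - {"claw":0.0,"delta_pos":[0.006,0,0],"dr":[0,0,0]}
    - {"claw":0.0,"delta_pos":[0.006,0,0],"dr":[0,0,0]}
    - {"claw":0.0,"delta_pos":[0.006,0,0],"dr":[0,0,0]}
    - {"claw":0.0,"delta_pos":[0.006,0,0],"dr":[0,0,0]}
    - {"claw":0.0,"delta_pos":[0,0,0],"dr":[0,0,0]}
    - {"claw":0.0,"delta_pos":[0,0,0],"dr":[0,0,0]}

```text
t: 45.95
position: [0.652, -0.1083, 0.0482]
tcp_rot: [2.139, 2.301, -0.0]
force: [-0.6, 0.3, 0.3]
opening: 0.0226
grip_force: 78.6
```

```bash
python3 pin.py .068 w17; python3 -c "
from h import *
cgo(52,-145,49.4);print(r.observe()['force'])"
```

```text
green 283 268 62 109 yaw 94.16 [ 0.652  -0.1083  0.0482]
V down column [173 176 172 172  98 102 142 130 131 133 132 131 129 130 129 130 130 129
 132 129 129 129 132 131 129 131 129 104] hull [(290, 268), (283, 291), (285, 373), (340, 376), (344, 309), (340, 270), (326, 268), (323, 281), (309, 283), (301, 278), (301, 268)]
top far edge(lo v at bottom z) [19.4 -0.1  4.2] near edge top [-18.7  -0.1 -19.8] sides [-17.3 -12.7 -19.8] [-17.3  12.5 -19.8]
shank (302, 190, 24, 18)
tip [302 190] [56.  -4.6 -7.8]
axis dir [ 2.0300e+01  5.4046e+03 -4.0000e-01] deg 89.78479464632423 mid [ 52.45 -69.4   -7.8 ]
t 46.0 at [ 0.652  -0.1085  0.0482] yaw 94.2 shift [ 0.0148  0.0013 -0.0012] drz -0.001 tilt [-0. -0. -1.]
[ 0.24793784  0.22607105 -0.70265795]
```

Call:
drive_tool:
  targets:
    - {"claw":0.0,"delta_pos":[0.005,0,0],"dr":[0,0,0]}
    - {"claw":0.0,"delta_pos":[0.005,0,0],"dr":[0,0,0]}
    - {"claw":0.0,"delta_pos":[0.003,0,0],"dr":[0,0,0]}
    - {"claw":0.0,"delta_pos":[0.002,0,0],"dr":[0,0,0]}
    - {"claw":0.0,"delta_pos":[0,0,0],"dr":[0,0,0]}
    - {"claw":0.0,"delta_pos":[0,0,0],"dr":[0,0,0]}

```text
t: 46.75
position: [0.651, -0.094, 0.0483]
tcp_rot: [2.139, 2.3, -0.001]
force: [0.2, -2.2, -0.8]
opening: 0.0222
grip_force: 78.6
```

Call:
drive_tool:
  targets:
    - {"claw":0.0,"delta_pos":[0.003,0,0],"dr":[0,0,0]}
    - {"claw":0.0,"delta_pos":[0.003,0,0],"dr":[0,0,0]}
    - {"claw":0.0,"delta_pos":[0,0,0],"dr":[0,0,0]}
    - {"claw":0.0,"delta_pos":[0,0,0],"dr":[0,0,0]}

```text
t: 47.25
position: [0.651, -0.094, 0.0484]
tcp_rot: [2.139, 2.291, -0.009]
force: [1.4, -9.5, -0.1]
opening: 0.0224
grip_force: 78.7
```

```bash
python3 pin.py .068 w18; python3 -c "
from h import *
cgo(52,-145,49.4);print(r.observe()['force'])
im=cv2.imread('pics/w18.png');print([tuple(map(int,im[v,314])) for v in range(220,300,4)])"
```

```text
green 283 298 63 79 yaw 93.93 [ 0.651  -0.094   0.0484]
V down column [122 143 140 138 139 139 137 138 139 138 138 138 137 135 135 134 138 136
 135 140] hull [(284, 298), (287, 376), (340, 376), (344, 298)]
top far edge(lo v at bottom z) [4.7 0.1 4.4] near edge top [-19.    0.1 -19.4] sides [-17.6 -12.8 -19.4] [-17.5  13.  -19.4]
shank (302, 153, 24, 56)
tip [309 153] [69.6 -2.  -8.2]
axis dir [14.9 -0.2 -0.2] deg -0.7690246825780408 mid [58.65 -0.3  -8.1 ]
t 47.3 at [ 0.651  -0.094   0.0484] yaw 93.9 shift [ 0.0003  0.0013 -0.001 ] drz -0.005 tilt [ 0.001 -0.009 -1.   ]
[ 1.04023107 -8.98124997  1.37726446]
[(26, 31, 180), (21, 23, 176), (22, 28, 179), (128, 130, 177), (185, 187, 179), (182, 187, 177), (183, 186, 178), (138, 167, 181), (25, 140, 183), (34, 182, 228), (33, 182, 227), (30, 182, 227), (35, 185, 230), (31, 182, 229), (31, 184, 230), (30, 181, 228), (28, 183, 229), (22, 49, 189), (23, 27, 182), (25, 32, 184)]
```

The head stops at cleaner y≈-145 with 9 N, so it is flush. I'll ease off the push, release and rise.

Call:
drive_tool:
  targets:
    - {"claw":0.0,"delta_pos":[-0.005,0,0],"dr":[0,0,0]}
    - {"claw":0.0,"delta_pos":[0,0,0],"dr":[0,0,0]}
    - {"claw":0.038,"delta_pos":[0,0,0],"dr":[0,0,0]}
    - {"claw":0.038,"delta_pos":[0,0,0],"dr":[0,0,0]}
    - {"claw":0.038,"delta_pos":[0,0,0],"dr":[0,0,0]}
    - {"claw":0.038,"delta_pos":[0,0,-0.02],"dr":[0,0,0]}
    - {"claw":0.038,"delta_pos":[0,0,-0.03],"dr":[0,0,0]}
    - {"claw":0.038,"delta_pos":[0,0,-0.04],"dr":[0,0,0]}
    - {"claw":0.038,"delta_pos":[0,0,-0.04],"dr":[0,0,0]}
    - {"claw":0.038,"delta_pos":[0,0,-0.02],"dr":[0,0,0]}
    - {"claw":0.038,"delta_pos":[0,0,0],"dr":[0,0,0]}

```text
t: 48.68
position: [0.6523, -0.0915, 0.2018]
tcp_rot: [2.135, 2.298, 0.007]
force: [-0.2, 0.4, -0.2]
opening: 0.0378
grip_force: 0.0
```

```bash
python3 - <<'E'
from h import *
c=r.get_calibration("wrist");im=r.capture("wrist");cv2.imwrite("pics/w19.png",im)
q=lambda uv,z:(lambda w:np.round([w@C[2:4]*1e3,w@C[4:]*1e3],1))(ray(c,uv,z)[:2]-C[:2])
b=blobs(mask(im,(50,80,40),(80,255,255)))[0];print("head",[q(p,.068) for p in cv2.boxPoints(cv2.minAreaRect(b))],cv2.boundingRect(b))
y=mask(im,(18,200,100),(32,255,255))
b=blobs(y)[0];x,yy,w,h=cv2.boundingRect(b)
for v in range(yy+20,yy+h-40,25): print("catch edge",q((np.where(y[v,x:x+w])[0][0]+x-.5,v),.076))
for n in("top","scene"):
    t=r.capture(n);ct=r.get_calibration(n);cv2.imwrite(f"pics/{n}19.png",t)
    for b in blobs(mask(t,(8,150,100),(17,255,255)))[:3]: print(n,"orange",cv2.boundingRect(b),np.round(ray(ct,cv2.minAreaRect(b)[0],.02)[:2],3))
t=cv2.imread("pics/top19.png");w=mask(t,(0,0,150),(179,60,255));w[:,:440]=0;w[:,560:]=0;w[:215]=0;w[320:]=0
print("white in crate",[cv2.boundingRect(b) for b in blobs(w,20)])
i0=cv2.imread("pics/top0.png")
for n,(y0,y1,x0,x1) in dict(cup=(150,200,485,545),screw=(145,255,105,135),drill=(260,370,75,160),teal1=(95,135,415,455),teal2=(315,355,390,430)).items():
    print(n,"changed frac",np.mean(cv2.absdiff(i0[y0:y1,x0:x1],t[y0:y1,x0:x1]).max(2)>40).round(3))
E
```

```text
head [array([  39.5, -127.4]), array([  63. , -127.4]), array([  63.4, -164. ]), array([  39., -164.])] (297, 209, 31, 45)
catch edge [10.7  0.4]
catch edge [ 10.5 -14.2]
catch edge [ 10.4 -29.3]
catch edge [ 10.3 -45. ]
catch edge [ 10.1 -61.4]
catch edge [ 10.  -78.5]
top orange (297, 266, 59, 19) [0.449 0.042]
scene orange (563, 195, 64, 48) [0.659 0.717]
scene orange (277, 201, 46, 34) [0.435 0.044]
scene orange (433, 61, 23, 19) [-0.133  0.766]
white in crate [(492, 296, 61, 24), (462, 270, 10, 22)]
cup changed frac 0.647
screw changed frac 0.0
drill changed frac 0.0
teal1 changed frac 0.939
teal2 changed frac 0.0
```

Call:
drive_tool:
  targets:
    - {"claw":0.038,"delta_pos":[0.03,-0.04,-0.03],"dr":[0,0,0]}
    - {"claw":0.038,"delta_pos":[0.04,-0.04,-0.03],"dr":[0,0,0]}
    - {"claw":0.038,"delta_pos":[0.04,-0.04,0],"dr":[0,0,0]}
    - {"claw":0.038,"delta_pos":[0.04,-0.02,0],"dr":[0,0,0]}
    - {"claw":0.038,"delta_pos":[0.04,0,0],"dr":[0,0,0]}
    - {"claw":0.038,"delta_pos":[0.04,0,0],"dr":[0,0,0]}
    - {"claw":0.038,"delta_pos":[0,0,0],"dr":[0,0,0]}

```text
t: 49.7
position: [0.4939, 0.1303, 0.2569]
tcp_rot: [-2.128, -2.307, -0.0]
force: [0.6, -0.8, -0.4]
opening: 0.0376
grip_force: 0.0
```

```bash
python3 - <<'E'
from h import *
t=r.capture("top");cv2.imwrite("pics/top20.png",t);c=r.get_calibration("top");s=r.capture("scene");cv2.imwrite("pics/scene20.png",s)
w=mask(t,(0,0,150),(179,60,255));k=np.zeros_like(w);k[215:320,440:560]=255;w&=k
print("white in crate",[cv2.boundingRect(b) for b in blobs(w,15)])
i0=cv2.imread("pics/top0.png")
for n,(y0,y1,x0,x1) in dict(cup=(150,200,485,545),screw=(145,255,105,135),drill=(260,370,75,160),teal1=(95,135,415,455),teal2=(315,355,390,430)).items():
    print(n,np.mean(cv2.absdiff(i0[y0:y1,x0:x1],t[y0:y1,x0:x1]).max(2)>40).round(3))
for n,lo,hi,z in(("green",(50,100,60),(80,255,255),.068),("orange",(8,150,100),(16,255,255),.025)):
    print(n,[(cv2.boundingRect(b),np.round(ray(c,cv2.minAreaRect(b)[0],z)[:2],3)) for b in blobs(mask(t,lo,hi),40)])
im=cv2.imread("pics/w19.png");print([tuple(map(int,im[v,312])) for v in range(196,216,1)])
E
```

```text
white in crate [(520, 245, 26, 24), (487, 242, 25, 24), (462, 268, 26, 24)]
cup 0.0
screw 0.0
drill 0.0
teal1 0.0
teal2 0.0
green [((387, 157, 23, 15), array([ 0.65 , -0.096])), ((598, 104, 42, 34), array([ 0.72 , -0.503])), ((0, 124, 39, 14), array([0.727, 0.599])), ((0, 72, 24, 15), array([0.823, 0.613]))]
orange [((297, 266, 59, 19), array([0.45 , 0.041]))]
[(33, 185, 229), (33, 183, 229), (29, 182, 227), (29, 181, 228), (31, 181, 228), (25, 140, 212), (24, 49, 188), (24, 30, 182), (22, 28, 182), (25, 29, 183), (27, 31, 183), (25, 37, 164), (37, 84, 105), (49, 118, 30), (56, 136, 30), (65, 152, 41), (56, 137, 31), (52, 124, 30), (50, 122, 24), (52, 124, 30)]
```

```bash
python3 -c "
from cell import r
print(r.finish_job())"
```

```text
the job is handed in; nothing more can be done
None
```

I handed the job in at about 50 s: all three cartridges are in the crate (the fourth cell was empty), the wedge is back on the mat, the catch is shut and pinned with the head against the cleaner, and the cup, screwdriver and drill haven't moved; the hand-in call returned no verdict.

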